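Refit the punch heads of a bench paper punch and lock them with pins

TASK

Refit the bench paper punch: pull the lock pin out of the worn punch head in the middle station and stand that head upright on the floor of the wooden tray, then seat every fresh punch head from the bench flat and fully home in a station of its own (any station) and lock each one with a lock pin pushed right down through its tail lug into the bed. Lock pins not needed must stand fully home in the wooden pin block, and the jar, the folding stick and the stapler are to be left alone.

Things in the scene. Friction and masses are not known exactly. Their poses are not given: they have to be found in the camera images.
- machine: grey bench paper punch, fixed. Origin on the bench under its middle station; x to its back (away from the robot), y to its left, z up. Bed top 30 mm up, three pockets 95 mm apart in y, between steel rails 8 mm high. Cheeks at y +-165 mm, 52 mm high, rising to 105 mm behind x = 93 mm. The press bar stays swung back (22 mm bar at x 148, z 135 mm; its handle at the right rear, up to 200 mm high)
- station0 (a point): floor of the right (-y) pocket, 30 mm over the bench; axes as the machine's. A head is home with its origin here and its x along the machine's. Keyhole pocket, 2 mm play all round the head's foot: x -48..16 mm at y +-27 mm, then on to x 56 mm at y +-16 mm, 8 mm deep; at x = 40 mm a 14 mm hole goes down through the 20 mm thick bed
- station1 (a point): floor of the middle pocket, 30 mm over the bench; axes as the machine's. A head is home with its origin here and its x along the machine's. Keyhole pocket, 2 mm play all round the head's foot: x -48..16 mm at y +-27 mm, then on to x 56 mm at y +-16 mm, 8 mm deep; at x = 40 mm a 14 mm hole goes down through the 20 mm thick bed
- station2 (a point): floor of the left (+y) pocket, 30 mm over the bench; axes as the machine's. A head is home with its origin here and its x along the machine's. Keyhole pocket, 2 mm play all round the head's foot: x -48..16 mm at y +-27 mm, then on to x 56 mm at y +-16 mm, 8 mm deep; at x = 40 mm a 14 mm hole goes down through the 20 mm thick bed
- worn: worn punch head, aluminium, 0.3 to 0.45 kg, in the middle pocket, locked by pin_3. Origin under the foot; x from throat to tail lug, z up. Foot 12 mm thick: x -46..14 mm 50 mm wide, then the lug to x 54 mm, 28 mm wide, 11 mm hole at x 40 mm. On it a C-shaped body to grip, x -42..14 mm, flat sides at y +-15 mm, to z 56 mm, throat at z 24..30 mm; plunger on top at x -28 mm to z 64 mm (rigid)
- head_a: fresh punch head, cast aluminium, 0.3 to 0.45 kg, standing on its foot on the bench in front of the machine; may be absent (2 or 3 of the three are there). Same shape and frame as worn
- head_b: fresh punch head, cast aluminium, 0.3 to 0.45 kg, standing on its foot on the bench in front of the machine; may be absent (2 or 3 of the three are there). Same shape and frame as worn
- head_c: fresh punch head, cast aluminium, 0.3 to 0.45 kg, standing on its foot on the bench in front of the machine; may be absent (2 or 3 of the three are there). Same shape and frame as worn
- head_a_hole (a point): centre of the pin hole of head_a, on the upper face of its tail lug (40, 0, 12 mm in the head's frame)
- head_b_hole (a point): centre of the pin hole of head_b, on the upper face of its tail lug (40, 0, 12 mm in the head's frame)
- head_c_hole (a point): centre of the pin hole of head_c, on the upper face of its tail lug (40, 0, 12 mm in the head's frame)
- pin_0: steel lock pin, 35 g, standing in the pin block at the start; it just lifts out. Origin on its axis at the shoulder, z up along the axis: shank 8 mm across and 30 mm long below (last 4 mm tapered), shoulder flange 20 mm across and 4 mm thick, then a round grip 16 mm across up to z = 34 mm. Home when the shoulder rests on the lug or block
- pin_1: steel lock pin, 35 g, standing in the pin block at the start; it just lifts out. Origin on its axis at the shoulder, z up along the axis: shank 8 mm across and 30 mm long below (last 4 mm tapered), shoulder flange 20 mm across and 4 mm thick, then a round grip 16 mm across up to z = 34 mm. Home when the shoulder rests on the lug or block
- pin_2: steel lock pin, 35 g, standing in the pin block at the start; it just lifts out. Origin on its axis at the shoulder, z up along the axis: shank 8 mm across and 30 mm long below (last 4 mm tapered), shoulder flange 20 mm across and 4 mm thick, then a round grip 16 mm across up to z = 34 mm. Home when the shoulder rests on the lug or block
- pin_3: steel lock pin, 35 g, locking the worn head at the start; it just lifts out. Origin on its axis at the shoulder, z up along the axis: shank 8 mm across and 30 mm long below (last 4 mm tapered), shoulder flange 20 mm across and 4 mm thick, then a round grip 16 mm across up to z = 34 mm. Home when the shoulder rests on the lug or block
- rack_hole0 (a point): mouth of hole 0 of the wooden pin block, 13 mm wide, right through. The block is fixed, 176 mm long (its x, as this point's), 50 mm wide, 45 mm high, with four holes in a row 42 mm apart in order 0 to 3; this mouth is on its top, 45 mm above the bench; holds a pin at the start
- rack_hole1 (a point): mouth of hole 1 of the wooden pin block, 13 mm wide, right through. The block is fixed, 176 mm long (its x, as this point's), 50 mm wide, 45 mm high, with four holes in a row 42 mm apart in order 0 to 3; this mouth is on its top, 45 mm above the bench; holds a pin at the start
- rack_hole2 (a point): mouth of hole 2 of the wooden pin block, 13 mm wide, right through. The block is fixed, 176 mm long (its x, as this point's), 50 mm wide, 45 mm high, with four holes in a row 42 mm apart in order 0 to 3; this mouth is on its top, 45 mm above the bench; holds a pin at the start
- rack_hole3 (a point): mouth of hole 3 of the wooden pin block, 13 mm wide, right through. The block is fixed, 176 mm long (its x, as this point's), 50 mm wide, 45 mm high, with four holes in a row 42 mm apart in order 0 to 3; this mouth is on its top, 45 mm above the bench; free at the start
- tray_in (a point): centre of the inner floor, 8 mm above the bench, of the open wooden tray: fixed, 200 x 160 mm outside (its x, y, as this point's), 32 mm high, walls and floor 8 mm thick
- jar: bystander: white glue jar, 60 mm across, 85 mm high. Origin under its centre
- folder: bystander: flat wooden folding stick, about 161 x 22 x 5 mm, lying on the bench. Origin under its middle
- stapler: bystander: black desk stapler, 135 x 36 mm, about 52 mm high. Origin under its middle
Things that resemble listed ones, but are neither listed nor needed, are in the scene too. Leave any orange look-alike of the pin_0 alone.

How it is judged:
On the way:
1. the worn head is out of the machine and stands upright on the tray's floor (horizontal distance between worn and tray_in below 0.1 m and z of worn in the frame of tray_in below 0.004 m and angle between worn's own z axis and vertical below 0.05 rad), for 0.2 s.
At the end, for the whole second after the job is handed in: Worn head flat on the tray floor; each fresh head in a pocket within 4.5 mm, under 2.5 mm off its floor, square to 0.07 rad; a pin through each lug (within 4 mm, shoulder under 3 mm above it, tilt under 0.12 rad); other pins as deep in the pin block's holes; all of it staying so (all of step 1 and ((horizontal distance between head_a and station0 below 0.0045 m and z of head_a in the frame of station0 below 0.0025 m and angle between the x axis of head_a and the x axis of machine, either way round below 0.07 rad and angle between head_a's own z axis and vertical below 0.03 rad) or (horizontal distance between head_a and station1 below 0.0045 m and z of head_a in the frame of station1 below 0.0025 m and angle between the x axis of head_a and the x axis of machine, either way round below 0.07 rad and angle between head_a's own z axis and vertical below 0.03 rad) or (horizontal distance between head_a and station2 below 0.0045 m and z of head_a in the frame of station2 below 0.0025 m and angle between the x axis of head_a and the x axis of machine, either way round below 0.07 rad and angle between head_a's own z axis and vertical below 0.03 rad)) and ((horizontal distance between head_b and station0 below 0.0045 m and z of head_b in the frame of station0 below 0.0025 m and angle between the x axis of head_b and the x axis of machine, either way round below 0.07 rad and angle between head_b's own z axis and vertical below 0.03 rad) or (horizontal distance between head_b and station1 below 0.0045 m and z of head_b in the frame of station1 below 0.0025 m and angle between the x axis of head_b and the x axis of machine, either way round below 0.07 rad and angle between head_b's own z axis and vertical below 0.03 rad) or (horizontal distance between head_b and station2 below 0.0045 m and z of head_b in the frame of station2 below 0.0025 m and angle between the x axis of head_b and the x axis of machine, either way round below 0.07 rad and angle between head_b's own z axis and vertical below 0.03 rad)) and ((horizontal distance between head_c and station0 below 0.0045 m and z of head_c in the frame of station0 below 0.0025 m and angle between the x axis of head_c and the x axis of machine, either way round below 0.07 rad and angle between head_c's own z axis and vertical below 0.03 rad) or (horizontal distance between head_c and station1 below 0.0045 m and z of head_c in the frame of station1 below 0.0025 m and angle between the x axis of head_c and the x axis of machine, either way round below 0.07 rad and angle between head_c's own z axis and vertical below 0.03 rad) or (horizontal distance between head_c and station2 below 0.0045 m and z of head_c in the frame of station2 below 0.0025 m and angle between the x axis of head_c and the x axis of machine, either way round below 0.07 rad and angle between head_c's own z axis and vertical below 0.03 rad)) and ((horizontal distance between pin_0 and head_a_hole below 0.004 m and z of pin_0 in the frame of head_a_hole below 0.003 m and angle between pin_0's own z axis and vertical below 0.12 rad) or (horizontal distance between pin_1 and head_a_hole below 0.004 m and z of pin_1 in the frame of head_a_hole below 0.003 m and angle between pin_1's own z axis and vertical below 0.12 rad) or (horizontal distance between pin_2 and head_a_hole below 0.004 m and z of pin_2 in the frame of head_a_hole below 0.003 m and angle between pin_2's own z axis and vertical below 0.12 rad) or (horizontal distance between pin_3 and head_a_hole below 0.004 m and z of pin_3 in the frame of head_a_hole below 0.003 m and angle between pin_3's own z axis and vertical below 0.12 rad)) and ((horizontal distance between pin_0 and head_b_hole below 0.004 m and z of pin_0 in the frame of head_b_hole below 0.003 m and angle between pin_0's own z axis and vertical below 0.12 rad) or (horizontal distance between pin_1 and head_b_hole below 0.004 m and z of pin_1 in the frame of head_b_hole below 0.003 m and angle between pin_1's own z axis and vertical below 0.12 rad) or (horizontal distance between pin_2 and head_b_hole below 0.004 m and z of pin_2 in the frame of head_b_hole below 0.003 m and angle between pin_2's own z axis and vertical below 0.12 rad) or (horizontal distance between pin_3 and head_b_hole below 0.004 m and z of pin_3 in the frame of head_b_hole below 0.003 m and angle between pin_3's own z axis and vertical below 0.12 rad)) and ((horizontal distance between pin_0 and head_c_hole below 0.004 m and z of pin_0 in the frame of head_c_hole below 0.003 m and angle between pin_0's own z axis and vertical below 0.12 rad) or (horizontal distance between pin_1 and head_c_hole below 0.004 m and z of pin_1 in the frame of head_c_hole below 0.003 m and angle between pin_1's own z axis and vertical below 0.12 rad) or (horizontal distance between pin_2 and head_c_hole below 0.004 m and z of pin_2 in the frame of head_c_hole below 0.003 m and angle between pin_2's own z axis and vertical below 0.12 rad) or (horizontal distance between pin_3 and head_c_hole below 0.004 m and z of pin_3 in the frame of head_c_hole below 0.003 m and angle between pin_3's own z axis and vertical below 0.12 rad)) and (((horizontal distance between pin_0 and rack_hole0 below 0.006 m and z of pin_0 in the frame of rack_hole0 below 0.003 m and angle between pin_0's own z axis and vertical below 0.12 rad) or (horizontal distance between pin_0 and rack_hole1 below 0.006 m and z of pin_0 in the frame of rack_hole1 below 0.003 m and angle between pin_0's own z axis and vertical below 0.12 rad) or (horizontal distance between pin_0 and rack_hole2 below 0.006 m and z of pin_0 in the frame of rack_hole2 below 0.003 m and angle between pin_0's own z axis and vertical below 0.12 rad) or (horizontal distance between pin_0 and rack_hole3 below 0.006 m and z of pin_0 in the frame of rack_hole3 below 0.003 m and angle between pin_0's own z axis and vertical below 0.12 rad)) or (horizontal distance between pin_0 and head_a_hole below 0.004 m and z of pin_0 in the frame of head_a_hole below 0.003 m and angle between pin_0's own z axis and vertical below 0.12 rad) or (horizontal distance between pin_0 and head_b_hole below 0.004 m and z of pin_0 in the frame of head_b_hole below 0.003 m and angle between pin_0's own z axis and vertical below 0.12 rad) or (horizontal distance between pin_0 and head_c_hole below 0.004 m and z of pin_0 in the frame of head_c_hole below 0.003 m and angle between pin_0's own z axis and vertical below 0.12 rad)) and (((horizontal distance between pin_1 and rack_hole0 below 0.006 m and z of pin_1 in the frame of rack_hole0 below 0.003 m and angle between pin_1's own z axis and vertical below 0.12 rad) or (horizontal distance between pin_1 and rack_hole1 below 0.006 m and z of pin_1 in the frame of rack_hole1 below 0.003 m and angle between pin_1's own z axis and vertical below 0.12 rad) or (horizontal distance between pin_1 and rack_hole2 below 0.006 m and z of pin_1 in the frame of rack_hole2 below 0.003 m and angle between pin_1's own z axis and vertical below 0.12 rad) or (horizontal distance between pin_1 and rack_hole3 below 0.006 m and z of pin_1 in the frame of rack_hole3 below 0.003 m and angle between pin_1's own z axis and vertical below 0.12 rad)) or (horizontal distance between pin_1 and head_a_hole below 0.004 m and z of pin_1 in the frame of head_a_hole below 0.003 m and angle between pin_1's own z axis and vertical below 0.12 rad) or (horizontal distance between pin_1 and head_b_hole below 0.004 m and z of pin_1 in the frame of head_b_hole below 0.003 m and angle between pin_1's own z axis and vertical below 0.12 rad) or (horizontal distance between pin_1 and head_c_hole below 0.004 m and z of pin_1 in the frame of head_c_hole below 0.003 m and angle between pin_1's own z axis and vertical below 0.12 rad)) and (((horizontal distance between pin_2 and rack_hole0 below 0.006 m and z of pin_2 in the frame of rack_hole0 below 0.003 m and angle between pin_2's own z axis and vertical below 0.12 rad) or (horizontal distance between pin_2 and rack_hole1 below 0.006 m and z of pin_2 in the frame of rack_hole1 below 0.003 m and angle between pin_2's own z axis and vertical below 0.12 rad) or (horizontal distance between pin_2 and rack_hole2 below 0.006 m and z of pin_2 in the frame of rack_hole2 below 0.003 m and angle between pin_2's own z axis and vertical below 0.12 rad) or (horizontal distance between pin_2 and rack_hole3 below 0.006 m and z of pin_2 in the frame of rack_hole3 below 0.003 m and angle between pin_2's own z axis and vertical below 0.12 rad)) or (horizontal distance between pin_2 and head_a_hole below 0.004 m and z of pin_2 in the frame of head_a_hole below 0.003 m and angle between pin_2's own z axis and vertical below 0.12 rad) or (horizontal distance between pin_2 and head_b_hole below 0.004 m and z of pin_2 in the frame of head_b_hole below 0.003 m and angle between pin_2's own z axis and vertical below 0.12 rad) or (horizontal distance between pin_2 and head_c_hole below 0.004 m and z of pin_2 in the frame of head_c_hole below 0.003 m and angle between pin_2's own z axis and vertical below 0.12 rad)) and (((horizontal distance between pin_3 and rack_hole0 below 0.006 m and z of pin_3 in the frame of rack_hole0 below 0.003 m and angle between pin_3's own z axis and vertical below 0.12 rad) or (horizontal distance between pin_3 and rack_hole1 below 0.006 m and z of pin_3 in the frame of rack_hole1 below 0.003 m and angle between pin_3's own z axis and vertical below 0.12 rad) or (horizontal distance between pin_3 and rack_hole2 below 0.006 m and z of pin_3 in the frame of rack_hole2 below 0.003 m and angle between pin_3's own z axis and vertical below 0.12 rad) or (horizontal distance between pin_3 and rack_hole3 below 0.006 m and z of pin_3 in the frame of rack_hole3 below 0.003 m and angle between pin_3's own z axis and vertical below 0.12 rad)) or (horizontal distance between pin_3 and head_a_hole below 0.004 m and z of pin_3 in the frame of head_a_hole below 0.003 m and angle between pin_3's own z axis and vertical below 0.12 rad) or (horizontal distance between pin_3 and head_b_hole below 0.004 m and z of pin_3 in the frame of head_b_hole below 0.003 m and angle between pin_3's own z axis and vertical below 0.12 rad) or (horizontal distance between pin_3 and head_c_hole below 0.004 m and z of pin_3 in the frame of head_c_hole below 0.003 m and angle between pin_3's own z axis and vertical below 0.12 rad))); the robot touches nothing.
It fails at once if the glue jar is pushed aside by more than 20 mm (distance of jar from where it was at the start of the episode above 0.02 m).
It fails at once if the folding stick is pushed aside by more than 20 mm (distance of folder from where it was at the start of the episode above 0.02 m).
It fails at once if the stapler is pushed aside by more than 20 mm (distance of stapler from where it was at the start of the episode above 0.02 m).
Of head_a, head_b, head_c only 2 to 3 are there at a start; the rules pass over those that are not, and their reading is None.
At some moment in a run one of head_a, head_b, head_c may be knocked a few centimetres aside while the robot is not near it.
It also fails if it takes over 210 s, if anything falls off the work surface, if the arm or the gripper's body presses on something with over 40 N, if the wrist force passes 120 N, or if a joint passes its speed limit or range.

ROBOT

A 6-joint arm with a two-finger parallel gripper is mounted at the origin on the work surface. World frame = base frame: x ahead of the robot, y to its left, z up, the work surface at z = 0. Lengths are in m, angles in rad, forces in N, time in s.
With the tool pointing down it reaches from about 0.25 to 0.775 m from the base axis. Payload 4 kg.
Tool frame: the origin (TCP) lies at the very end of the fingers, on their centre line; the grasp point (between the pads) lies 19 mm behind it (r.grip_point_offset is the distance from the TCP to the grasp point, in m); z points along the fingers, y is the line along which they close (so a half turn about z gives the same grasp; the last joint's range is limited). The gripper opens to 94 mm and grips with 3 to 60 N. Pads are 16 mm wide; open, the fingers measure 119 mm over their backs; the gripper's body (75 mm by 177 mm) begins 78 mm behind the grasp point.
Start: joints at [-1.216, 0.087, 1.371, -0, 1.684, -0.103], TCP at [0.243, -0.493, 0.206] pointing down, gripper open.
Joint ranges: [-3.1, 3.1], [-0.76, 2.03], [0.27, 2.55], [-1.08, 4.22], [0.17, 2.65], [-2.57, 2.57]. Speed limits (rad/s): [2.79, 2.79, 3.14, 3.14, 3.14, 3.14].

INTERFACE

Orientations are given as a unit quaternion [w, x, y, z].
In Python, from rig import telemetry, viewer, r gives the robot as it stands. The module is installed in compiled form; this text tells all that it offers.
- The arm moves only by the tool drive_tool, never from a script. Its argument "deltas" is a list of rows, each a list of 7 numbers: the shift along the world's x, y, z in cm, then the turn, a rotation vector about the world's x, y, z in degrees, then the opening, from 0 (shut) to 1 (fully open). In form: [[tx, ty, tz, ax, ay, az, grip], ...]. A call has 1 to 8 rows; each row is the pose to reach, as a shift and turn from the pose commanded when the call began; what a row does not reach only later rows make up. A row lasts 1/12 s, in which the tool goes at most 41.7 mm and 7.16 degrees, less where a joint would pass 70% of its speed; a pose out of reach is approached as far as the arm can. A call with a gripper value outside its range is refused whole. The fingers move at their own pace and stop on an object; "newtons" is the grip in N (left out, the last holds). Time passes only in rows, so rows that repeat a pose let the fingers close. It gives the time, the measured TCP pose, the force, the opening and the grip force at its end, in the units of the state.
- telemetry.state(): the state, without advancing time (a new reading comes with each control period).
- viewer.read_camera(name): name is "scene" or "side" or "wrist"; returns a dict with "image" (420x560x3 uint8, red, green, blue), "intrinsics" (3x3 intrinsics, pixels), "R" (3x3) and "t" (3): a world point X has camera coordinates R X + t. Camera axes: x right, y down, z forward; pixel columns grow to the right and rows downward; lengths in m; the calibration is good to about 2 mm. The wrist camera is an equidistant fisheye: a pixel r from the principal point sees the ray r / f radians off the axis. A picture is of the moment at which its call begins. There is no depth.
- r.finish_job(): hands the job in; it is judged then, once.
Trained networks look in a picture, given as the dict that the camera call returned (one of the last four; its "shot" number tells which), for a name from the list of things; names that differ only in an ending like _2 or _b are one class to them, and where a whole thing is asked for, a point or a joint stands for the part that bears it (a point fixed in the world has none). Each returns a list of dicts, best first, with "p" (0 to 1); they miss things now and then, are a little off and sometimes report something else, mostly with a low value. They report only what shows in the picture. A call takes as long as a camera call. They do not tell look-alikes from the thing itself.
- viewer.masks_of(label, picture): "pixels" (420x560 bool, what is visible of it) and "bbox" ([left, top, right, bottom] in pixels, round what is visible of it).
- viewer.pinpoint(label, picture): "centre" ([row, column] in pixels: a listed point, or the origin of a listed thing).
The state is a dict: "time": time; "joint_pos": joint angles; "joint_velocities": joint speeds; "joint_efforts": joint torques, N m; "tool_pos": TCP position; "tcp_rot": TCP orientation; "contact_force": force on the tool from outside, world axes, zero at the start; "ft_torque": the same for the moment, N m; "width": opening from 0.0 (shut) to 1.0 (fully open); "finger_force": force on a finger pad.
Only numpy, scipy, OpenCV 4.12 (cv2) and the standard library are available. Lean on these libraries where they do the work, as an engineer would, in place of code of your own. Each camera call takes 0.05 s, during which the arm holds its last target. There are 200 camera calls.

## Working session

There is one attempt and no reset: what is moved stays moved. The work goes in short steps, Python scripts to look and compute and a tool call to move; the robot and the scene stay as the last step left them, time stands still between calls to the robot, and variables do not carry over. Pictures are saved under pics/ and viewed, at most 14 in all, crops included, and the job is handed in when it is done.

Besides the shell and the picture viewer there is one more tool, called after "Call:" as name([rows], argument=value, ...), one row to a line, values as JSON. drive_tool: Moves the arm, as the interface text tells. Its arguments: {"type":"object","properties":{"deltas":{"type":"array","items":{"type":"array","items":{"type":"number"}}},"newtons":{"type":"number"}},"required":["deltas"]}

```bash
mkdir -p pics; cat > h.py <<'E'
import numpy as np, cv2
from rig import telemetry, viewer, r
def ray(p,rc):
    K=p["intrinsics"];R=np.array(p["R"]);t=np.array(p["t"])
    row,col=rc
    x=(col-K[0][2])/K[0][0];y=(row-K[1][2])/K[1][1]
    return -R.T@t, x,y,R
def toplane(p,rc,z,fish=False):
    o,x,y,R=ray(p,rc)
    if fish:
        th=np.hypot(x,y); s=np.sin(th)/th if th>1e-9 else 1
        d=np.array([x*s,y*s,np.cos(th)])
    else: d=np.array([x,y,1.])
    d=R.T@d
    return o+d*(z-o[2])/d[2]
def proj(p,X,fish=False):
    K=p["intrinsics"];c=np.array(p["R"])@np.array(X)+np.array(p["t"])
    if fish:
        rr=np.hypot(c[0],c[1]);th=np.arctan2(rr,c[2]);u=c[:2]/rr*th
    else: u=c[:2]/c[2]
    return np.array([K[1][1]*u[1]+K[1][2],K[0][0]*u[0]+K[0][2]])
def save(p,n): cv2.imwrite("pics/"+n,cv2.cvtColor(p["image"],cv2.COLOR_RGB2BGR))
def crop(p,n,r0,r1,c0,c1,s): cv2.imwrite("pics/"+n,cv2.resize(cv2.cvtColor(p["image"],cv2.COLOR_RGB2BGR)[r0:r1,c0:c1],None,fx=s,fy=s,interpolation=cv2.INTER_CUBIC))
E
python3 - <<'E'
from h import *
Z={"station0":.03,"station1":.03,"station2":.03,"machine":0,"worn":.03,"head_a":0,"head_a_hole":.012,"pin_0":.045,"rack_hole0":.045,"rack_hole1":.045,"rack_hole2":.045,"rack_hole3":.045,"tray_in":.008,"jar":0,"folder":0,"stapler":0}
np.set_printoptions(precision=3,suppress=True)
for c in ["scene","side"]:
    p=viewer.read_camera(c);save(p,c+"0.png");print(c,p["shot"],-np.array(p["R"]).T@p["t"])
    for n,z in Z.items():
        print(n,[(round(d["p"],2),np.round(d["centre"]).astype(int).tolist(),toplane(p,d["centre"],z)[:2].round(3).tolist()) for d in viewer.pinpoint(n,p)[:6]])
E
```

```text
scene 1 [ 1.218 -0.479  1.117]
station0 [(0.95, [250, 308], [0.647, 0.01]), (0.83, [265, 282], [0.643, -0.077]), (0.63, [229, 334], [0.638, 0.114])]
station1 [(0.95, [250, 308], [0.647, 0.01]), (0.83, [265, 282], [0.643, -0.077]), (0.63, [229, 334], [0.638, 0.114])]
station2 [(0.95, [250, 308], [0.647, 0.01]), (0.83, [265, 282], [0.643, -0.077]), (0.63, [229, 334], [0.638, 0.114])]
machine [(0.61, [252, 304], [0.631, 0.009])]
worn [(0.7, [247, 307], [0.639, 0.015]), (0.55, [172, 375], [0.544, 0.365]), (0.49, [169, 363], [0.51, 0.345])]
head_a [(0.65, [213, 256], [0.431, -0.019]), (0.6, [240, 215], [0.441, -0.169])]
head_a_hole [(0.68, [220, 265], [0.476, -0.016]), (0.53, [255, 315], [0.666, 0.023])]
pin_0 [(0.64, [161, 322], [0.414, 0.257]), (0.59, [181, 337], [0.509, 0.237]), (0.5, [145, 362], [0.436, 0.406]), (0.48, [254, 316], [0.681, 0.011]), (0.46, [167, 364], [0.517, 0.343]), (0.45, [162, 353], [0.477, 0.329])]
rack_hole0 [(0.97, [183, 386], [0.608, 0.349]), (0.95, [174, 377], [0.563, 0.355]), (0.68, [165, 352], [0.484, 0.319]), (0.59, [169, 363], [0.521, 0.335]), (0.42, [248, 
[... 2087 characters left out ...]
(0.84, [324, 210], [0.563, 0.348]), (0.83, [324, 254], [0.479, 0.329]), (0.73, [327, 190], [0.598, 0.363]), (0.62, [327, 232], [0.518, 0.345])]
rack_hole2 [(0.84, [324, 210], [0.563, 0.348]), (0.83, [324, 254], [0.479, 0.329]), (0.73, [327, 190], [0.598, 0.363]), (0.62, [327, 232], [0.518, 0.345])]
rack_hole3 [(0.84, [324, 210], [0.563, 0.348]), (0.83, [324, 254], [0.479, 0.329]), (0.73, [327, 190], [0.598, 0.363]), (0.62, [327, 232], [0.518, 0.345])]
tray_in [(0.6, [143, 284], [0.556, -0.357]), (0.47, [217, 221], [0.645, 0.002])]
jar [(0.74, [303, 173], [0.668, 0.28]), (0.73, [327, 212], [0.57, 0.323])]
folder [(0.96, [381, 345], [0.29, 0.388]), (0.48, [282, 293], [0.43, 0.168])]
stapler []
```

```bash
python3 -c "
import cv2
a=cv2.imread('pics/scene0.png');print(a.shape)"
```

```text
(420, 560, 3)
```

View pics/scene0.png

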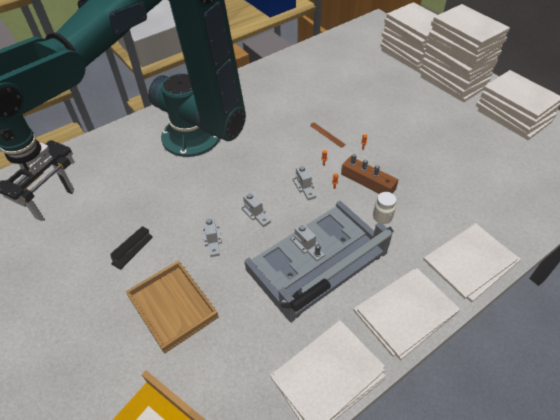

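View pics/side0.png

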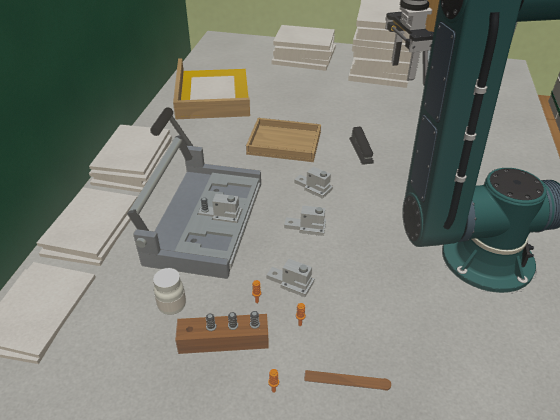

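The bench holds three fresh heads at about (0.43, -0.17), (0.43, -0.015) and (0.43, 0.17). The worn head and its pin are in the middle pocket, around scene pixel (305, 240). The rack is at top right with three grey pins and hole 3 empty on the far +x end. There are three orange decoy pins, the tray is at (0.56, -0.36), and the jar sits by the left cheek.

```bash
python3 - <<'E'
from h import *
from scipy.spatial.transform import Rotation as Ro
np.set_printoptions(precision=3,suppress=True)
s=telemetry.state();print({k:np.round(v,3) for k,v in s.items()})
q=s["tcp_rot"];T=Ro.from_quat([q[1],q[2],q[3],q[0]]).as_matrix();print(T)
p=viewer.read_camera("wrist");c=-np.array(p["R"]).T@p["t"]
print("cam in tcp",T.T@(c-s["tool_pos"]),"axes",T.T@np.array(p["R"]).T, p["intrinsics"])
E
```

```text
{'time': np.float64(1.7), 'joint_pos': array([-1.216,  0.087,  1.371, -0.   ,  1.684, -0.103]), 'joint_velocities': array([ 0.001,  0.   ,  0.001,  0.001,  0.001, -0.001]), 'joint_efforts': array([ -0.   , -34.003, -30.259,   0.072,   0.024,  -0.   ]), 'tool_pos': array([ 0.243, -0.493,  0.206]), 'tcp_rot': array([ 0.   ,  0.974,  0.227, -0.   ]), 'contact_force': array([-0.947, -0.356, -0.827]), 'ft_torque': array([-0.046, -0.019,  0.036]), 'finger_force': np.float64(0.0), 'width': np.float64(1.0)}
[[ 0.897  0.442  0.   ]
 [ 0.442 -0.897 -0.   ]
 [-0.     0.    -1.   ]]
cam in tcp [ 0.068 -0.002 -0.179] axes [[-0.001 -0.971 -0.237]
 [ 1.    -0.001  0.   ]
 [-0.    -0.237  0.971]] [[325.192   0.    278.129]
 [  0.    325.192 212.436]
 [  0.      0.      1.   ]]
```

Call:
drive_tool([
  [17.8,25.6,9.4,0,0,-26.2,1],
  [17.8,25.6,9.4,0,0,-26.2,1],
  [17.8,25.6,9.4,0,0,-26.2,1],
  [17.8,25.6,9.4,0,0,-26.2,1],
  [17.8,25.6,9.4,0,0,-26.2,1],
  [17.8,25.6,9.4,0,0,-26.2,1],
  [17.8,25.6,9.4,0,0,-26.2,1],
  [17.8,25.6,9.4,0,0,-26.2,1],
])

```text
time: 2.42
tool_pos: [0.4219, -0.2354, 0.3006]
tcp_rot: [0.0, 1.0, 0.0, 0.001]
contact_force: [1.0, 0.0, -0.7]
width: 0.999
finger_force: 0.0
```

Call:
drive_tool([
  [15.8,25.6,0,0,0,0,1],
  [15.8,25.6,0,0,0,0,1],
  [15.8,25.6,0,0,0,0,1],
  [15.8,25.6,0,0,0,0,1],
  [15.8,25.6,0,0,0,0,1],
  [15.8,25.6,0,0,0,0,1],
  [15.8,25.6,0,0,0,0,1],
  [15.8,25.6,0,0,0,0,1],
])

```text
time: 3.08
tool_pos: [0.5809, 0.024, 0.2982]
tcp_rot: [-0.001, 1.0, 0.004, -0.0]
contact_force: [-0.9, -0.9, -1.2]
width: 0.998
finger_force: 0.0
```

```bash
cat >> h.py <<'E'
np.set_printoptions(precision=4,suppress=True)
def look(cam,names,n=4,pm=0.2):
    p=viewer.read_camera(cam)
    for nm,z in names.items():
        print(nm,[(round(d["p"],2),np.round(d["centre"]).astype(int).tolist(),toplane(p,d["centre"],z,cam=="wrist")[:2].round(4).tolist()) for d in viewer.pinpoint(nm,p)[:n] if d["p"]>pm])
    return p
E
python3 - <<'E'
from h import *
p=look("wrist",{"station0":.03,"machine":0,"worn":.03,"pin_3":.042,"head_a":0,"head_a_hole":.012},6)
save(p,"w1.png"); print(telemetry.state()["tool_pos"])
E
```

```text
station0 [(0.89, [141, 214], [0.6392, 0.1149]), (0.67, [138, 279], [0.6426, 0.0247])]
machine [(0.73, [141, 282], [0.6386, 0.0215])]
worn [(0.68, [231, 79], [0.5048, 0.3558]), (0.61, [142, 282], [0.6384, 0.021])]
pin_3 [(0.69, [230, 77], [0.5108, 0.3495]), (0.65, [240, 136], [0.4977, 0.2411]), (0.64, [248, 87], [0.4798, 0.3349]), (0.6, [202, 70], [0.5557, 0.357]), (0.56, [294, 125], [0.4019, 0.2758]), (0.5, [115, 282], [0.6737, 0.0212])]
head_a [(0.89, [268, 400], [0.4362, -0.1791]), (0.83, [275, 307], [0.427, -0.0215]), (0.67, [269, 191], [0.4342, 0.1686])]
head_a_hole [(0.56, [253, 307], [0.4703, -0.0194])]
[0.5785 0.0169 0.3001]
```

View pics/w1.png

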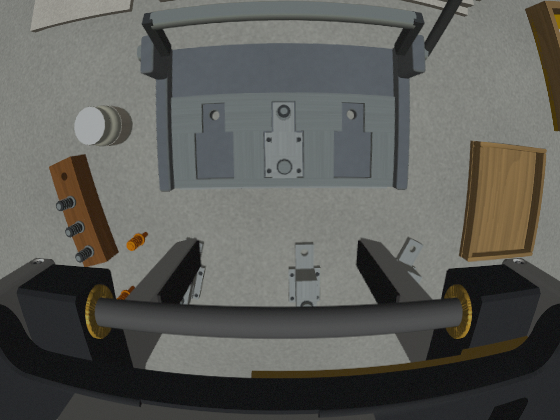

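The wrist view shows the machine square to the image. The worn head's pin is at about (283, 111), the free station holes at (214, 115) and (352, 115). The rack is at left, with its empty hole at (64, 177), and the tray at right. I'll go above pin_3 and look closer.

Call:
drive_tool([
  [3.2,0.2,-6,0,0,0,0.6],
  [6.4,0.4,-10,0,0,0,0.6],
  [9.5,0.4,-14,0,0,0,0.6],
  [9.5,0.4,-18,0,0,0,0.6],
  [9.5,0.4,-18,0,0,0,0.6],
  [9.5,0.4,-18,0,0,0,0.6],
  [9.5,0.4,-18,0,0,0,0.6],
])

```text
time: 4.02
tool_pos: [0.6721, 0.0212, 0.1166]
tcp_rot: [-0.0, 1.0, -0.001, -0.003]
contact_force: [-1.0, -0.7, 0.5]
width: 0.605
finger_force: 0.0
```

```bash
python3 - <<'E'
from h import *
s=telemetry.state();print(s["tool_pos"],s["tcp_rot"])
p=look("wrist",{"station0":.03,"worn":.03,"pin_3":.042,"head_a_hole":.042},6)
save(p,"w2.png")
E
```

```text
[0.6721 0.0212 0.1166] [-0.      1.     -0.0007 -0.0035]
station0 [(0.84, [252, 175], [0.6371, 0.1159]), (0.57, [248, 390], [0.6406, -0.0792])]
worn [(0.77, [251, 278], [0.6389, 0.0228])]
pin_3 [(0.7, [214, 278], [0.6756, 0.0224]), (0.51, [246, 388], [0.6465, -0.0723])]
head_a_hole [(0.66, [376, 312], [0.5045, -0.0115])]
```

View pics/w2.png

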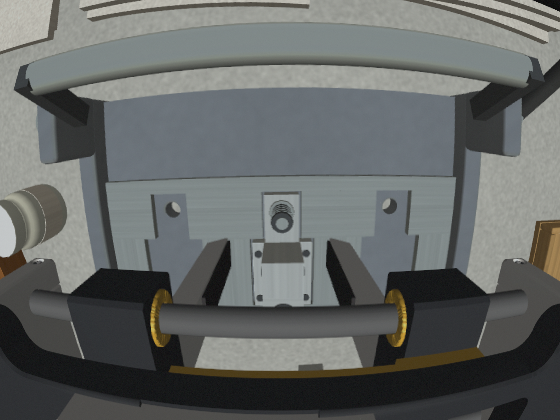

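```bash
python3 - <<'E'
from h import *
s=telemetry.state()
p=viewer.read_camera("wrist")
for rc,z in [((222,283),.076),((209,173),.03),((206,389),.03),((191,280),.042)]: print(rc,toplane(p,rc,z,True))
for X in [s["tool_pos"],[.674,.0212,.076],[.674,.0212,.042]]: print(proj(p,X,True))
im=p["image"][185:240,150:420]
b=cv2.resize(cv2.cvtColor(im,cv2.COLOR_RGB2BGR),None,fx=2.9,fy=2.9,interpolation=cv2.INTER_CUBIC);cv2.imwrite("pics/w3.png",b)
E
```

```text
(222, 283) [0.6803 0.02   0.076 ]
(209, 173) [0.6798 0.1176 0.03  ]
(206, 389) [ 0.6824 -0.076   0.03  ]
(191, 280) [0.6974 0.022  0.042 ]
[251.093  280.4578]
[230.3016 281.3546]
[218.725  280.9323]
```

View pics/w3.png

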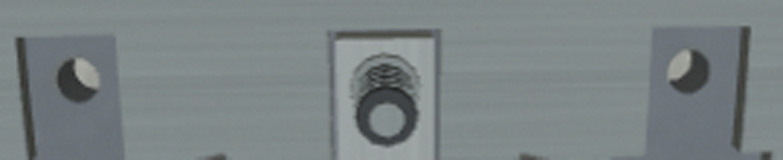

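```bash
python3 - <<'E'
from h import *
s=telemetry.state();print(s["tool_pos"],s["tcp_rot"])
p=viewer.read_camera("wrist")
for n,(c,rw),z in [("holeL",(78,80),.03),("holeR",(688,71),.03),("pintop",(387,117),.076),("lugend",(384,39),.042),("tailL edge",(68,37),.03),("tailR edge",(701,27),.038)]: print(n,toplane(p,(185+(rw-.5)/2.9,150+(c-.5)/2.9),z,True))
E
```

```text
[0.6753 0.0224 0.1236] [0.0002 1.     0.0002 0.0031]
holeL [0.6764 0.1143 0.03  ]
holeR [ 0.6792 -0.074   0.03  ]
pintop [0.6778 0.02   0.076 ]
lugend [0.6911 0.0203 0.042 ]
tailL edge [0.69   0.1166 0.03  ]
tailR edge [ 0.6945 -0.0743  0.038 ]
```

Call:
drive_tool([
  [0.35,-0.2,-3,0,0,0,0.6],
  [0.35,-0.2,-6,0,0,0,0.6],
  [0.35,-0.2,-7,0,0,0,0.6],
  [0.35,-0.2,-7,0,0,0,0.0],
  [0.35,-0.2,-7,0,0,0,0.0],
  [0.35,-0.2,-7,0,0,0,0.0],
  [0.35,-0.2,-7,0,0,0,0.0],
  [0.35,-0.2,-7,0,0,0,0.0],
], newtons=15)

```text
time: 5.03
tool_pos: [0.6789, 0.0206, 0.0519]
tcp_rot: [0.0, 1.0, 0.0, 0.002]
contact_force: [-0.4, 0.1, -0.8]
width: 0.282
finger_force: 0.0
```

Call:
drive_tool([
  [0,0,0,0,0,0,0],
  [0,0,0,0,0,0,0],
  [0,0,2,0,0,0,0],
  [0,0,4,0,0,0,0],
  [0,0,7,0,0,0,0],
  [0,0,10,0,0,0,0],
  [0,0,10,0,0,0,0],
  [0,0,10,0,0,0,0],
])

```text
time: 5.7
tool_pos: [0.6791, 0.0206, 0.1528]
tcp_rot: [0.0, 1.0, 0.0, 0.003]
contact_force: [-0.4, -0.7, -0.2]
width: 0.168
finger_force: 15.0
```

```bash
python3 - <<'E'
from h import *
for i in range(4):
    s=telemetry.state();print(s["time"],s["tool_pos"],s["tcp_rot"],s["width"],s["finger_force"]);p=viewer.read_camera("wrist")
    print([ (round(d["p"],2),np.round(d["centre"],1)) for d in viewer.pinpoint("pin_0",p)[:3]])
crop(p,"w4.png",150,350,170,390,3)
E
```

```text
5.7 [0.6791 0.0206 0.1528] [0.0002 1.     0.0003 0.0031] 0.16833590659069156 14.996043294668198
[(0.78, array([250.1, 275. ])), (0.61, array([347.1, 104.1]))]
5.8 [0.6769 0.0207 0.1482] [-0.      1.      0.0003 -0.001 ] 0.16818575757488755 14.996083974838257
[(0.81, array([250.3, 275.5])), (0.63, array([350.8, 104.8])), (0.3, array([282.2, 545.8]))]
5.9 [0.6763 0.0206 0.1468] [-0.0001  1.      0.0002 -0.0023] 0.16894066902591395 14.996050000190735
[(0.74, array([247.5, 277.3])), (0.64, array([349.1, 102.3]))]
6.0 [0.6766 0.0207 0.1471] [-0.0001  1.      0.0003 -0.002 ] 0.16483218031645766 14.996050894260406
[(0.85, array([248. , 275.4])), (0.54, array([348.2, 102.1]))]
```

View pics/w4.png

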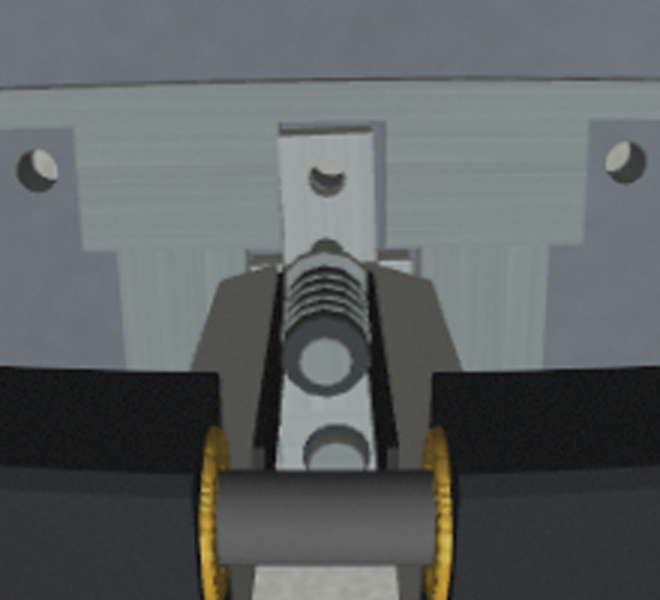

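Pin_3 is held cleanly between the pads, with its top at about full-image (279, 270) and the shank below it. Next is the rack.

Call:
drive_tool([
  [0,0,3,0,0,0,0],
  [-2,4,3,0,0,0,0],
  [-4,8,3,0,0,0,0],
  [-5,12,3,0,0,0,0],
  [-6,16,3,0,0,0,0],
  [-7,20,3,0,0,0,0],
  [-8,24,3,0,0,0,0],
  [-8,28,3,0,0,0,0],
])

```text
time: 6.77
tool_pos: [0.5959, 0.3, 0.1798]
tcp_rot: [0.0, 1.0, 0.0, -0.0]
contact_force: [1.2, 0.2, 0.1]
width: 0.165
finger_force: 15.0
```

Call:
drive_tool([
  [0,4,-2,0,0,0,0],
  [0,5.5,-2,0,0,0,0],
  [0,5.5,-2,0,0,0,0],
  [0,5.5,-2,0,0,0,0],
  [0,5.5,-2,0,0,0,0],
  [0,5.5,-2,0,0,0,0],
])

```text
time: 7.27
tool_pos: [0.5983, 0.3517, 0.1603]
tcp_rot: [0.0, 1.0, -0.001, 0.001]
contact_force: [-0.5, -0.2, -0.4]
width: 0.163
finger_force: 15.0
```

```bash
python3 - <<'E'
from h import *
p=look("wrist",{"rack_hole0":.045,"pin_0":.045},6)
s=telemetry.state();print(s["tool_pos"],s["tcp_rot"])
print("pintop via image",toplane(p,(269.7,278.5),s["tool_pos"][2]+.026,True)-s["tool_pos"])
crop(p,"w5.png",150,350,60,326,3)
E
```

```text
rack_hole0 [(0.79, [286, 289], [0.5176, 0.3421]), (0.6, [247, 278], [0.5594, 0.3537])]
pin_0 [(0.76, [248, 275], [0.5583, 0.3558]), (0.33, [302, 435], [0.4895, 0.1768])]
[0.5983 0.3518 0.1604] [-0.0001  1.     -0.0008  0.0006]
pintop via image [-0.0005  0.0011  0.026 ]
```

View pics/w5.png

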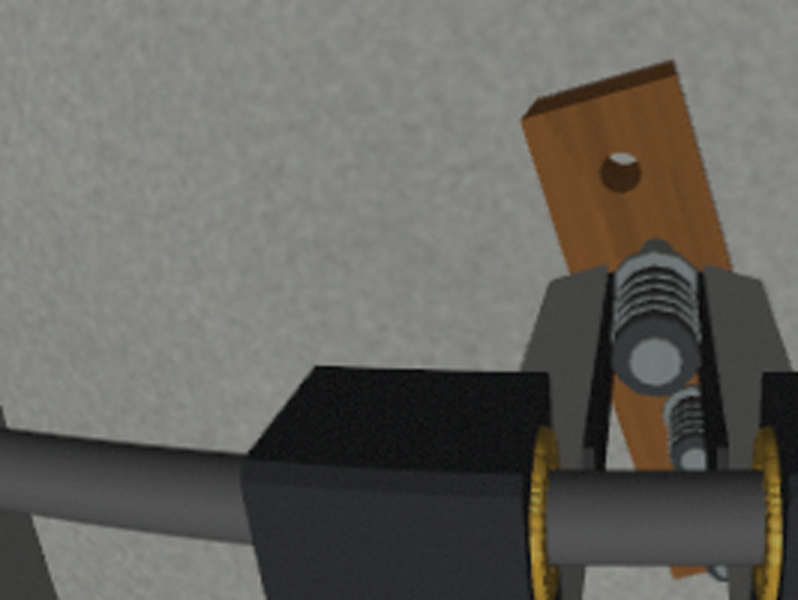

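```bash
python3 - <<'E'
from h import *
p=viewer.read_camera("wrist");s=telemetry.state();print(s["tool_pos"])
g=p["image"][195:222,255:280].mean(2);
print(toplane(p,(207.2,266.5),.045,True), toplane(p,(150+171.5/3,60+619.5/3),.045,True))
for c in [(522,118),(674,72)]: print(toplane(p,(150+c[1]/3,60+c[0]/3),.045,True))
E
```

```text
[0.5982 0.352  0.1603]
[0.5987 0.364  0.045 ] [0.5987 0.364  0.045 ]
[0.6157 0.394  0.045 ]
[0.6297 0.3472 0.045 ]
```

Call:
drive_tool([
  [0.1,1.1,-2,0,0,0,0],
  [0.1,1.1,-5.5,0,0,0,0],
  [0.1,1.1,-6.5,0,0,0,0],
  [0.1,1.1,-7.5,0,0,0,0],
  [0.1,1.1,-8.5,0,0,0,0],
  [0.1,1.1,-9.5,0,0,0,0],
  [0.1,1.1,-10.5,0,0,0,0],
  [0.1,1.1,-10.5,0,0,0,0],
])

```text
time: 8.13
tool_pos: [0.5986, 0.364, 0.0535]
tcp_rot: [0.0, 1.0, 0.0, -0.0]
contact_force: [0.7, -0.3, -0.6]
width: 0.164
finger_force: 15.0
```

Call:
drive_tool([
  [0,0,0,0,0,0,0.45],
  [0,0,0,0,0,0,0.45],
  [0,0,0,0,0,0,0.45],
  [0,0,3,0,0,0,0.45],
  [0,0,7,0,0,0,0.45],
  [0,0,11,0,0,0,0.45],
  [0,-2,12,0,0,0,0.45],
  [0,-5,12,0,0,0,0.45],
])

```text
time: 8.8
tool_pos: [0.6008, 0.3172, 0.182]
tcp_rot: [-0.003, 1.0, 0.002, 0.006]
contact_force: [-0.2, 0.1, 0.2]
width: 0.449
finger_force: 0.0
```

```bash
python3 - <<'E'
from h import *
s=telemetry.state();print(s["tool_pos"],s["contact_force"])
p=look("wrist",{"pin_0":.045},6); save(p,"w6.png")
E
```

```text
[0.6008 0.3172 0.182 ] [-0.2298  0.0749  0.2058]
pin_0 [(0.74, [246, 248], [0.5563, 0.3499]), (0.56, [282, 258], [0.5161, 0.3408]), (0.47, [360, 308], [0.409, 0.2822])]
```

Call:
drive_tool([
  [0,-4,0,0,0,0,0.6],
  [0,-8,0,0,0,0,0.6],
  [0,-12,0,0,0,0,0.6],
  [0,-16,0,0,0,0,0.6],
  [1,-20,0,0,0,0,0.6],
  [2,-24,0,0,0,0,0.6],
  [2.5,-28,0,0,0,0,0.6],
  [2.5,-29.3,-2,0,0,0,0.6],
])

```text
time: 9.57
tool_pos: [0.6269, 0.0158, 0.1589]
tcp_rot: [0.001, 1.0, -0.002, 0.005]
contact_force: [-0.5, 0.1, 0.4]
width: 0.6
finger_force: 0.0
```

Call:
drive_tool([
  [0,0,-2,0,0,0,0.6],
  [0,0,-3,0,0,0,0.6],
  [0,0,-3,0,0,0,0.6],
  [0,0,-3,0,0,0,0.6],
])

```text
time: 9.9
tool_pos: [0.6233, 0.0221, 0.1239]
tcp_rot: [-0.0, 1.0, 0.001, -0.001]
contact_force: [-0.1, 1.3, -0.0]
width: 0.598
finger_force: 0.0
```

```bash
python3 - <<'E'
from h import *
s=telemetry.state();print(s["tool_pos"],s["tcp_rot"])
p=look("wrist",{"worn":.03,"station0":.03},4)
for n,X in {"plunger":(.637-.028,.02,.094),"lughole":(.677,.02,.042)}.items(): print(n,proj(p,X,True))
save(p,"w7.png")
E
```

```text
[0.6233 0.0221 0.1239] [-0.0002  1.      0.0008 -0.0008]
worn [(0.95, [198, 279], [0.6362, 0.0229])]
station0 [(0.88, [196, 391], [0.6387, -0.077]), (0.76, [200, 174], [0.6353, 0.1154])]
plunger [255.1784 283.1724]
lughole [151.1369 282.557 ]
```

View pics/w7.png

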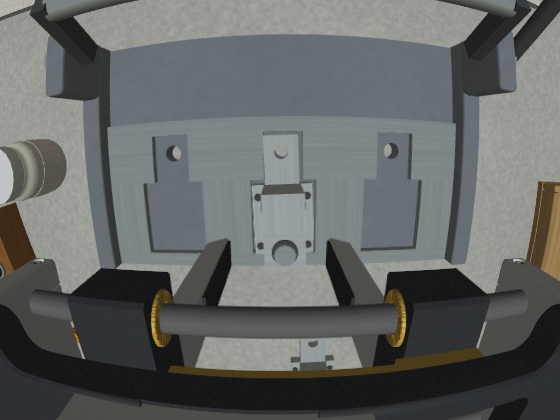

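The worn head sits centred, plunger at (284, 252) and lug hole at (281, 151), as predicted. I'll grip it.

Call:
drive_tool([
  [0,-0.15,-3,0,0,0.8,0.6],
  [0,-0.15,-6,0,0,0.8,0.6],
  [0,-0.15,-7.4,0,0,0.8,0.6],
  [0,-0.15,-7.4,0,0,0.8,0.6],
  [0,-0.15,-7.4,0,0,0.8,0.2],
  [0,-0.15,-7.4,0,0,0.8,0.2],
  [0,-0.15,-7.4,0,0,0.8,0.2],
  [0,-0.15,-7.4,0,0,0.8,0.2],
], newtons=40)

```text
time: 10.72
tool_pos: [0.6251, 0.0197, 0.0529]
tcp_rot: [0.0, 1.0, 0.007, 0.002]
contact_force: [0.6, 0.4, 0.1]
width: 0.352
finger_force: 1.1
```

Call:
drive_tool([
  [0,0,0,0,0,0,0.2],
  [0,0,0,0,0,0,0.2],
  [0,0,2,0,0,0,0.2],
  [0,0,4,0,0,0,0.2],
  [0,0,7,0,0,0,0.2],
  [0,0,10,0,0,0,0.2],
  [0,0,13,0,0,0,0.2],
  [0,0,13,0,0,0,0.2],
])

```text
time: 11.38
tool_pos: [0.6267, 0.0198, 0.1878]
tcp_rot: [0.0, 1.0, 0.007, 0.006]
contact_force: [1.5, 0.4, -0.4]
width: 0.319
finger_force: 40.0
```

```bash
python3 - <<'E'
from h import *
p=look("wrist",{"tray_in":.008,"station0":.03},4);s=telemetry.state();print(s["tool_pos"],s["tcp_rot"],s["contact_force"])
p=look("side",{"tray_in":.008,"head_a":0},5)
p=look("scene",{"tray_in":.008,"head_a":0},5)
E
```

```text
tray_in [(0.77, [246, 537], [0.5615, -0.3714])]
station0 [(0.87, [188, 368], [0.642, -0.0758]), (0.62, [189, 192], [0.6383, 0.1138])]
[0.6228 0.0198 0.1783] [-0.0002  1.      0.0073 -0.0016] [-0.2406  0.3378 -3.7237]
tray_in [(0.74, [139, 286], [0.5548, -0.379])]
head_a [(0.85, [186, 313], [0.4401, -0.1783]), (0.71, [216, 224], [0.641, -0.0085]), (0.68, [282, 293], [0.4298, 0.168]), (0.63, [229, 306], [0.4302, -0.0072])]
tray_in [(0.89, [304, 173], [0.5575, -0.3676]), (0.22, [168, 364], [0.4953, 0.3675])]
head_a [(0.86, [216, 258], [0.4453, -0.0185]), (0.57, [240, 212], [0.4369, -0.1777])]
```

Call:
drive_tool([
  [-1,-4,0,0,0,0,0.2],
  [-2,-8,0,0,0,0,0.2],
  [-3,-12,0,0,0,0,0.2],
  [-4,-16,0,0,0,0,0.2],
  [-5,-20,0,0,0,0,0.2],
  [-6,-24,0,0,0,0,0.2],
  [-7,-28,0,0,0,0,0.2],
  [-8,-32,0,0,0,0,0.2],
])

```text
time: 12.5
tool_pos: [0.5427, -0.302, 0.18]
tcp_rot: [-0.0, 1.0, 0.007, -0.0]
contact_force: [0.5, -0.2, -3.2]
width: 0.316
finger_force: 40.0
```

Call:
drive_tool([
  [-0.3,-4,-1,0,0,0,0.2],
  [-0.3,-7,-4,0,0,0,0.2],
  [-0.3,-7,-7,0,0,0,0.2],
  [-0.3,-7,-9,0,0,0,0.2],
  [-0.3,-7,-9,0,0,0,0.2],
])

```text
time: 12.92
tool_pos: [0.5367, -0.3685, 0.0824]
tcp_rot: [-0.005, 1.0, 0.006, -0.005]
contact_force: [-0.9, 1.2, -3.7]
width: 0.314
finger_force: 40.0
```

```bash
python3 - <<'E'
from h import *
p=look("wrist",{"tray_in":.008},4);s=telemetry.state();print(s["tool_pos"],s["tcp_rot"],s["contact_force"])
save(p,"w8.png")
E
```

```text
tray_in []
[ 0.5401 -0.3698  0.0892] [-0.0009  1.      0.0072 -0.0011] [ 0.414  -0.0097 -2.2686]
```

View pics/w8.png

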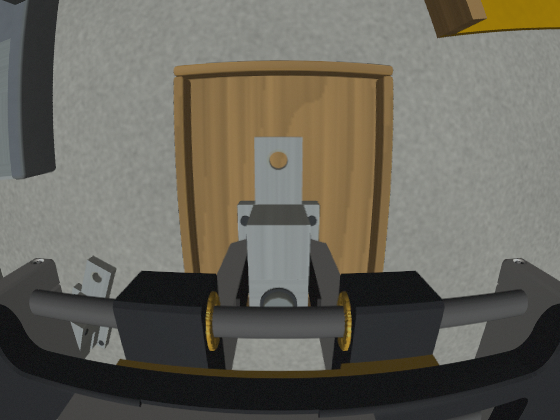

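The worn head hangs centred over the tray, lug hole at (278, 159), with clear floor on all sides. I'll lower it.

Call:
drive_tool([
  [0,0,-3,0,0,0,0.2],
  [0,0,-5,0,0,0,0.2],
  [0,0,-5.7,0,0,0,0.2],
  [0,0,-6,0,0,0,0.2],
  [0,0,-6.2,0,0,0,0.2],
  [0,0,-6.2,0,0,0,0.2],
  [0,0,-6.2,0,0,0,0.2],
])

```text
time: 13.6
tool_pos: [0.5421, -0.3712, 0.0311]
tcp_rot: [0.001, 1.0, 0.007, 0.002]
contact_force: [-0.2, 0.9, 0.2]
width: 0.317
finger_force: 40.0
```

Call:
drive_tool([
  [0,0,0,0,0,0,0.5],
  [0,0,0,0,0,0,0.5],
  [0,0,0,0,0,0,0.5],
  [0,0,3,0,0,0,0.5],
  [0,0,7,0,0,0,0.5],
  [0,0,11,0,0,0,0.5],
  [0,0,15,0,0,0,0.5],
  [-3,3,17,0,0,0,0.7],
])

```text
time: 14.27
tool_pos: [0.5185, -0.3488, 0.2015]
tcp_rot: [0.004, 1.0, 0.006, 0.005]
contact_force: [-0.4, 0.7, 1.1]
width: 0.54
finger_force: 0.0
```

Call:
drive_tool([
  [-3,3,0,0,0,0,0.7],
  [-6,6,0,0,0,0,0.7],
  [-9,9,0,0,0,0,0.7],
  [-10,12,0,0,0,0,0.7],
  [-11,15,0,0,0,0,0.7],
  [-11,16,0,0,0,0,0.7],
  [-11,16,0,0,0,0,0.7],
  [-11,16,0,0,0,0,0.7],
])

```text
time: 14.93
tool_pos: [0.4047, -0.1842, 0.1969]
tcp_rot: [0.001, 1.0, 0.008, 0.001]
contact_force: [0.4, -0.8, -0.8]
width: 0.697
finger_force: 0.0
```

```bash
python3 - <<'E'
from h import *
p=look("side",{"worn":.008},5)
p=look("wrist",{"head_a":0,"head_a_hole":.012},4);s=telemetry.state();print(s["tool_pos"],s["tcp_rot"],s["contact_force"])
save(p,"w9.png")
E
```

```text
worn [(0.82, [141, 286], [0.5529, -0.365])]
head_a [(0.85, [166, 273], [0.4357, -0.1773]), (0.6, [171, 144], [0.4306, -0.0183]), (0.58, [171, 30], [0.4372, 0.174])]
head_a_hole [(0.85, [139, 137], [0.4706, -0.0163]), (0.47, [14, 118], [0.6324, 0.0169])]
[ 0.4043 -0.1847  0.1959] [-0.0001  1.      0.0066 -0.0004] [ 0.0385 -0.623  -0.8658]
```

View pics/w9.png

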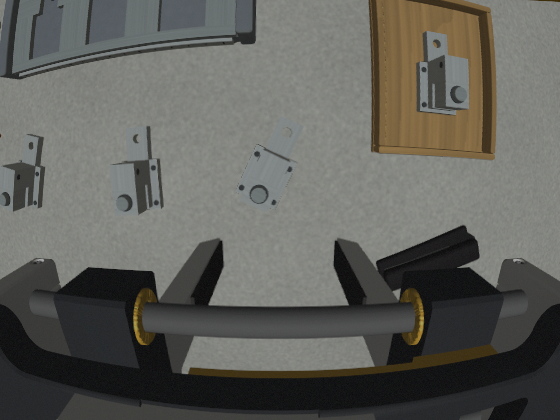

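Worn stands upright in the tray. The right head has its lug hole at (289, 131) and plunger at (259, 194), rotated clockwise. The middle head has its hole at (138, 139) and plunger at (124, 204).

```bash
cat >> h.py <<'E'
def headpose(p,h,pl,z0=0.,fish=True):
    H=toplane(p,h,z0+.012,fish);P=toplane(p,pl,z0+.064,fish);d=(H-P)[:2]
    L=np.linalg.norm(d);u=d/L;O=(H[:2]-.04*u+P[:2]+.028*u)/2
    print("len",L.round(4),"yaw deg",np.degrees(np.arctan2(d[1],d[0])).round(2),"origin",O,"grip pt",O-.014*u)
E
python3 - <<'E'
from h import *
p=viewer.read_camera("wrist")
headpose(p,(131,289),(194,259)); headpose(p,(139,138),(204,124)); print(telemetry.state()["tool_pos"])
crop(p,"w10.png",110,225,95,325,3)
E
```

```text
len 0.0687 yaw deg -25.78 origin [ 0.4392 -0.177 ] grip pt [ 0.4266 -0.1709]
len 0.0673 yaw deg 2.39 origin [ 0.4302 -0.0189] grip pt [ 0.4162 -0.0195]
[ 0.4043 -0.1846  0.1959]
```

View pics/w10.png

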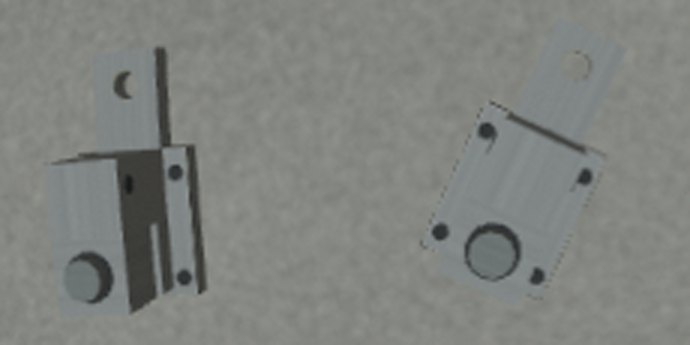

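Call:
drive_tool([
  [2.2,1.35,-4,0,0,-7,0.7],
  [2.2,1.35,-8,0,0,-14,0.7],
  [2.2,1.35,-10,0,0,-21,0.7],
  [2.2,1.35,-12,0,0,-26.3,0.7],
  [2.2,1.35,-14,0,0,-26.3,0.7],
  [2.2,1.35,-17.6,0,0,-26.3,0.7],
  [2.2,1.35,-17.6,0,0,-26.3,0.7],
  [2.2,1.35,-17.6,0,0,-26.3,0.7],
])

```text
time: 15.9
tool_pos: [0.4243, -0.1696, 0.0185]
tcp_rot: [-0.001, 0.975, -0.221, -0.003]
contact_force: [-0.1, 0.0, -0.3]
width: 0.696
finger_force: 0.0
```

Call:
drive_tool([
  [0,0,0,0,0,0,0.2],
  [0,0,0,0,0,0,0.2],
  [0,0,0,0,0,0,0.2],
  [0,0,0,0,0,0,0.2],
  [0,0,0,0,0,0,0.2],
  [0,0,0,0,0,0,0.2],
  [0,0,0,0,0,0,0.2],
  [0,0,0,0,0,0,0.2],
], newtons=40)

```text
time: 16.57
tool_pos: [0.4264, -0.1705, 0.0211]
tcp_rot: [0.0, 0.975, -0.22, 0.001]
contact_force: [-0.7, -0.4, 5.4]
width: 0.317
finger_force: 39.9
```

```bash
python3 - <<'E'
from h import *
s=telemetry.state();print(s["tool_pos"],s["tcp_rot"],s["width"],s["contact_force"],s["finger_force"])
E
```

```text
[ 0.4264 -0.1705  0.0211] [ 0.0004  0.9754 -0.2204  0.0005] 0.3165852770107975 [-0.664  -0.4098  5.415 ] 39.924147203564644
```

Call:
drive_tool([
  [0,0,2,0,0,0,0.2],
  [0,0,5,0,0,0,0.2],
  [1,1,8,0,0,5,0.2],
  [4,3,11,0,0,11,0.2],
  [7,5,14,0,0,17,0.2],
  [10,7,14,0,0,23,0.2],
  [13.4,9.5,14,0,0,26.3,0.2],
  [13.4,9.5,14,0,0,26.3,0.2],
])

```text
time: 17.23
tool_pos: [0.5642, -0.0707, 0.159]
tcp_rot: [-0.002, 1.0, 0.011, 0.001]
contact_force: [-0.9, -0.9, -3.3]
width: 0.317
finger_force: 39.9
```

Call:
drive_tool([
  [0,0,0,0,0,0,0.2],
  [0,0,0,0,0,0,0.2],
  [0,0,0,0,0,0,0.2],
  [0,0,0,0,0,0,0.2],
])

```text
time: 17.57
tool_pos: [0.5588, -0.0761, 0.1598]
tcp_rot: [0.0, 1.0, 0.006, -0.001]
contact_force: [0.5, 0.1, -2.9]
width: 0.315
finger_force: 39.9
```

```bash
python3 - <<'E'
from h import *
p=look("wrist",{"station0":.03,"head_a_hole":.15},4);s=telemetry.state();print(s["tool_pos"],s["tcp_rot"])
crop(p,"w11.png",60,280,90,380,2.7)
np.save("p11.npy",p,allow_pickle=True)
E
```

```text
station0 [(0.92, [121, 279], [0.6389, -0.0743]), (0.82, [128, 99], [0.6384, 0.1132]), (0.79, [121, 182], [0.6404, 0.0189]), (0.65, [265, 89], [0.4837, 0.1461])]
head_a_hole [(0.61, [277, 225], [0.5365, -0.0405]), (0.32, [203, 511], [0.5887, -0.2424])]
[ 0.5593 -0.076   0.1605] [0.0001 1.     0.0064 0.    ]
```

View pics/w11.png

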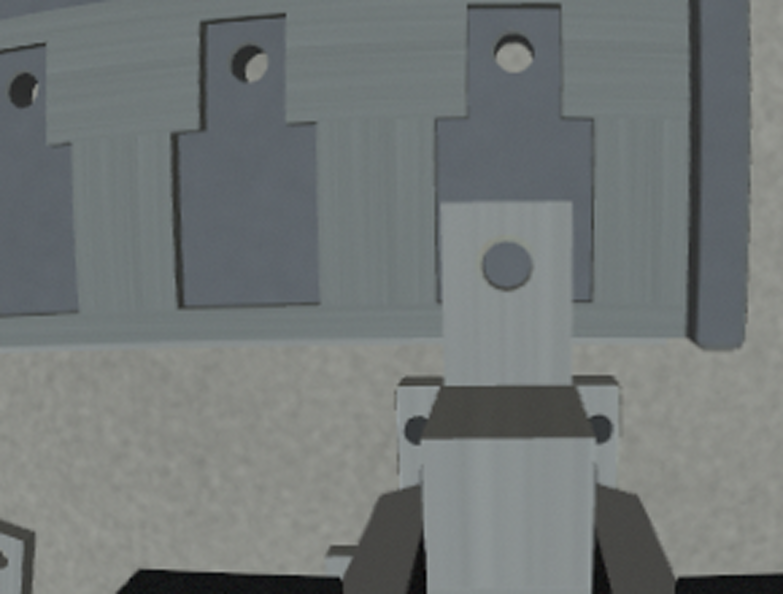

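The held head's lug hole is at crop (507, 266). The station holes are at (514, 53), (249, 64) and (23, 90).

```bash
cat >> h.py <<'E'
def cp(p,c,r0,c0,s,z): return toplane(p,(r0+(c[1]-.5)/s+.0,c0+(c[0]-.5)/s),z,True)
E
python3 - <<'E'
from h import *
p=np.load("p11.npy",allow_pickle=True).item();s=telemetry.state();t=s["tool_pos"]
h=cp(p,(507,266),60,90,2.7,t[2]-.0208+.012);e=cp(p,(506,202),60,90,2.7,t[2]-.0208+.012)
print("held hole rel tcp",(h-t)[:2],"lug end rel",(e-t)[:2],t)
S=[cp(p,c,60,90,2.7,.03) for c in [(514,53),(249,64),(23,90)]]
for q in S: print(q)
print(S[2]-S[0],np.degrees(np.arctan2(-(S[2]-S[0])[0],(S[2]-S[0])[1])))
# pocket wide shoulders of station0 at rim z .038: left/right shoulder corners & front corners
for c in [(437,118),(592,118),(437,300),(592,300),(468,118),(561,118)]: print(cp(p,c,60,90,2.7,.038 if c[1]<200 else .03))
E
```

```text
held hole rel tcp [0.0529 0.0022] lug end rel [0.0666 0.0026] [ 0.5593 -0.076   0.1605]
[ 0.6787 -0.0752  0.03  ]
[0.6772 0.0194 0.03  ]
[0.6761 0.1141 0.03  ]
[-0.0026  0.1893  0.    ] 0.7871761588254756
[ 0.6545 -0.0494  0.038 ]
[ 0.6552 -0.1019  0.038 ]
[ 0.5908 -0.049   0.03  ]
[ 0.5915 -0.104   0.03  ]
[ 0.6545 -0.0599  0.038 ]
[ 0.6549 -0.0914  0.038 ]
```

Call:
drive_tool([
  [3.5,-0.13,0,0,0,0,0.2],
  [6.65,-0.13,-1,0,0,0,0.2],
  [6.65,-0.13,-4,0,0,0,0.2],
  [6.65,-0.13,-7,0,0,0,0.2],
  [6.65,-0.13,-9.5,0,0,0,0.2],
  [6.65,-0.13,-9.5,0,0,0,0.2],
  [6.65,-0.13,-9.5,0,0,0,0.2],
  [6.65,-0.13,-9.5,0,0,0,0.2],
])

```text
time: 18.38
tool_pos: [0.6269, -0.077, 0.0671]
tcp_rot: [0.0, 1.0, 0.007, 0.001]
contact_force: [0.0, 0.5, -2.7]
width: 0.32
finger_force: 39.9
```

Call:
drive_tool([
  [0,0,-0.3,0,0,0,0.2],
  [0,0,-0.6,0,0,0,0.2],
  [0,0,-0.9,0,0,0,0.2],
  [0,0,-1.2,0,0,0,0.2],
  [0,0,-1.45,0,0,0,0.2],
  [0,0,-1.45,0,0,0,0.2],
  [0,0,-1.45,0,0,0,0.2],
  [0,0,-1.45,0,0,0,0.2],
])

```text
time: 19.05
tool_pos: [0.6266, -0.0765, 0.0511]
tcp_rot: [0.0, 1.0, 0.007, 0.0]
contact_force: [-1.5, -0.9, -0.5]
width: 0.315
finger_force: 40.0
```

```bash
python3 - <<'E'
from h import *
s=telemetry.state();print(s["tool_pos"],s["tcp_rot"],s["contact_force"],s["ft_torque"])
E
```

```text
[ 0.6266 -0.0765  0.0511] [0.0001 1.     0.0073 0.0002] [-1.4677 -0.8902 -0.4902] [ 0.048   0.0913 -0.0176]
```

Call:
drive_tool([
  [0,0,0,0,0,0,0.5],
  [0,0,0,0,0,0,0.5],
  [0,0,0,0,0,0,0.5],
  [0,0,3,0,0,0,0.5],
  [0,0,7,0,0,0,0.5],
  [0,0,10,0,0,0,0.5],
  [-4,0,13,0,0,0,0.5],
  [-7,1,13,0,0,0,0.6],
])

```text
time: 19.72
tool_pos: [0.5595, -0.0683, 0.186]
tcp_rot: [0.002, 1.0, 0.007, 0.005]
contact_force: [0.2, -0.1, 0.2]
width: 0.539
finger_force: 0.0
```

```bash
python3 - <<'E'
from h import *
p=look("wrist",{"head_a":.03,"head_a_hole":.042},4);s=telemetry.state();print(s["tool_pos"],s["tcp_rot"])
save(p,"w12.png");np.save("p12.npy",p,allow_pickle=True)
E
```

```text
head_a [(0.78, [282, 105], [0.4531, 0.1505]), (0.69, [295, 239], [0.4479, -0.0235]), (0.64, [124, 289], [0.6396, -0.0774])]
head_a_hole [(0.79, [269, 234], [0.4854, -0.0206])]
[ 0.5553 -0.0661  0.1821] [0.0003 1.     0.0074 0.0011]
```

Call:
drive_tool([
  [-4,1,0,0,0,0,0.6],
  [-8,2,0,0,0,0,0.6],
  [-12,3,0,0,0,0,0.6],
  [-16,4,0,0,0,0,0.6],
  [-17.5,4.6,0,0,0,0,0.6],
  [-17.5,4.6,0,0,0,0,0.6],
  [-17.5,4.6,0,0,0,0,0.6],
  [-17.5,4.6,0,0,0,0,0.6],
])

```text
time: 20.53
tool_pos: [0.3829, -0.0209, 0.181]
tcp_rot: [0.0, 1.0, 0.007, 0.001]
contact_force: [-0.3, 0.8, 0.3]
width: 0.599
finger_force: 0.0
```

```bash
python3 - <<'E'
from h import *
p=look("wrist",{"head_a":0,"head_a_hole":.012},4);s=telemetry.state();print(s["tool_pos"],s["tcp_rot"])
q=np.load("p12.npy",allow_pickle=True).item()
b=cv2.cvtColor(np.vstack([q["image"][0:230,100:460],p["image"][60:290,100:460]]),cv2.COLOR_RGB2BGR)
cv2.imwrite("pics/w13.png",cv2.resize(b,None,fx=1.3,fy=1.3,interpolation=cv2.INTER_CUBIC));np.save("p13.npy",p,allow_pickle=True)
E
```

```text
head_a [(0.78, [152, 122], [0.4341, 0.1672]), (0.57, [153, 277], [0.4301, -0.0173])]
head_a_hole [(0.65, [110, 275], [0.4761, -0.0151]), (0.29, [238, 521], [0.3323, -0.3611])]
[ 0.3826 -0.0209  0.1805] [-0.      1.      0.0071 -0.0004]
```

View pics/w13.png

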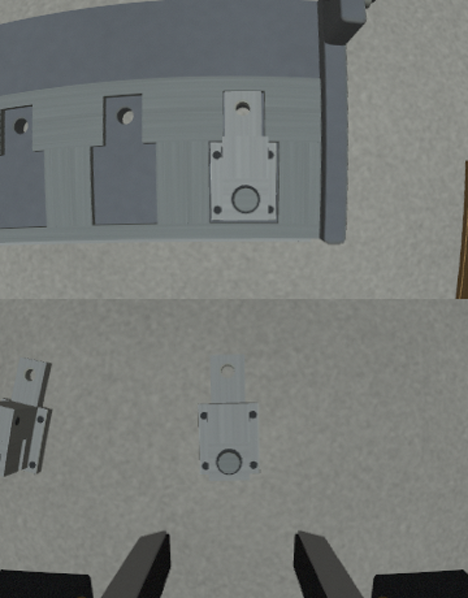

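Station 0's head looks seated. On the bench, the middle head has its hole at full-frame (275, 114) and plunger at (276, 185).

```bash
python3 - <<'E'
from h import *
p=np.load("p13.npy",allow_pickle=True).item()
headpose(p,(113.6,274.5),(185.2,276)); print(toplane(p,(118.2,122.9),.012,True))
E
```

```text
len 0.0691 yaw deg 2.31 origin [ 0.4322 -0.0162] grip pt [ 0.4182 -0.0168]
[0.4737 0.1591 0.012 ]
```

Call:
drive_tool([
  [2,0.3,-3,0,0,1.5,0.7],
  [3.55,0.3,-7,0,0,1.5,0.7],
  [3.55,0.3,-11,0,0,1.5,0.7],
  [3.55,0.3,-14,0,0,1.5,0.7],
  [3.55,0.3,-16,0,0,1.5,0.7],
  [3.55,0.3,-16,0,0,1.5,0.7],
  [3.55,0.3,-16,0,0,1.5,0.7],
  [3.55,0.3,-16,0,0,1.5,0.2],
])

```text
time: 21.35
tool_pos: [0.4186, -0.0178, 0.0221]
tcp_rot: [0.0, 1.0, 0.02, 0.001]
contact_force: [-0.2, -0.5, -0.1]
width: 0.658
finger_force: 0.0
```

Call:
drive_tool([
  [0,0,0,0,0,0,0.2],
  [0,0,0,0,0,0,0.2],
  [0,0,0,0,0,0,0.2],
  [0,0,0,0,0,0,0.2],
  [0,0,0,0,0,0,0.2],
  [0,0,0,0,0,0,0.2],
  [0,0,0,0,0,0,0.2],
  [0,0,0,0,0,0,0.2],
])

```text
time: 22.02
tool_pos: [0.4175, -0.0177, 0.0215]
tcp_rot: [0.0, 1.0, 0.02, 0.001]
contact_force: [-0.7, -1.2, 4.8]
width: 0.32
finger_force: 40.0
```

Call:
drive_tool([
  [0,0,2,0,0,0,0.2],
  [0,0,5,0,0,0,0.2],
  [1,1,8,0,0,-1.5,0.2],
  [4,2,11,0,0,-1.5,0.2],
  [7,3,14,0,0,-1.5,0.2],
  [10,3.5,14,0,0,-1.5,0.2],
  [14,3.5,14,0,0,-1.5,0.2],
  [14,3.5,14,0,0,-1.5,0.2],
])

```text
time: 22.68
tool_pos: [0.5619, 0.0179, 0.1557]
tcp_rot: [-0.0, 1.0, 0.008, -0.001]
contact_force: [-1.7, -1.0, -5.1]
width: 0.316
finger_force: 40.0
```

Call:
drive_tool([
  [0,0,0,0,0,0,0.2],
  [0,0,0,0,0,0,0.2],
  [0,0,0,0,0,0,0.2],
  [0,0,0,0,0,0,0.2],
])

```text
time: 23.02
tool_pos: [0.5558, 0.0175, 0.1609]
tcp_rot: [-0.0, 1.0, 0.007, -0.0]
contact_force: [-0.1, -0.4, -3.7]
width: 0.313
finger_force: 40.0
```

```bash
cat >> h.py <<'E'
def circ(p,rc,half=14,rmin=4,rmax=12,s=4,n=3):
    r0,c0=int(rc[0])-half,int(rc[1])-half
    g=cv2.cvtColor(p["image"],cv2.COLOR_RGB2GRAY)[r0:r0+2*half,c0:c0+2*half]
    g=cv2.normalize(cv2.resize(g,None,fx=s,fy=s,interpolation=cv2.INTER_CUBIC),None,0,255,cv2.NORM_MINMAX)
    c=cv2.HoughCircles(g,cv2.HOUGH_GRADIENT,1.5,20,param1=150,param2=15,minRadius=rmin*s,maxRadius=rmax*s)
    return [] if c is None else [(r0+(y-1.5)/s,c0+(x-1.5)/s,q/s) for x,y,q in c[0][:n]]
E
python3 - <<'E'
from h import *
q=np.load("p11.npy",allow_pickle=True).item()
print("test old: expect 158.3,277.6",circ(q,(158,278)),"st0 expect 79.4,280.2",circ(q,(79,280),9,3,7))
p=look("wrist",{"station0":.03,"head_a_hole":.15},4);s=telemetry.state();t=s["tool_pos"];print(t,s["tcp_rot"],s["width"],s["contact_force"])
for c in circ(p,(158,278)): print("held",c,(toplane(p,c[:2],t[2]-.0208+.012,True)-t)[:2])
e=proj(p,(.6772,.0194,.03),True);print(e)
for c in circ(p,e,9,3,7): print("st",c,toplane(p,c[:2],.03,True))
E
```

```text
test old: expect 158.3,277.6 [(np.float32(158.0625), np.float32(277.6875), np.float32(9.3625))] st0 expect 79.4,280.2 [(np.float32(78.8125), np.float32(279.8125), np.float32(6.7875004))]
station0 [(0.91, [121, 180], [0.6373, 0.1148]), (0.73, [118, 279], [0.6389, 0.0192]), (0.32, [261, 26], [0.4772, 0.3489])]
head_a_hole [(0.86, [158, 278], [0.6093, 0.0194]), (0.75, [222, 280], [0.5705, 0.0177]), (0.45, [210, 551], [0.5811, -0.1983])]
[0.5564 0.0174 0.1616] [0.0001 1.     0.0071 0.0007] 0.3185494217068776 [-0.8179  0.1747 -3.4705]
held (np.float32(157.6875), np.float32(278.4375), np.float32(9.2875)) [0.0533 0.002 ]
held (np.float32(162.5625), np.float32(276.5625), np.float32(4.4125)) [0.0504 0.003 ]
[ 78.3584 279.2996]
st (np.float32(80.8125), np.float32(278.8125), np.float32(6.375)) [0.6748 0.0198 0.03  ]
st (np.float32(75.5625), np.float32(281.0625), np.float32(3.825)) [0.68   0.0178 0.03  ]
```

Call:
drive_tool([
  [3.5,0.06,0,0,0,0,0.2],
  [6.85,0.06,-1,0,0,0,0.2],
  [6.85,0.06,-4,0,0,0,0.2],
  [6.85,0.06,-7,0,0,0,0.2],
  [6.85,0.06,-9.5,0,0,0,0.2],
  [6.85,0.06,-9.5,0,0,0,0.2],
  [6.85,0.06,-9.5,0,0,0,0.2],
  [6.85,0.06,-9.5,0,0,0,0.2],
])

```text
time: 23.83
tool_pos: [0.6261, 0.018, 0.068]
tcp_rot: [0.0, 1.0, 0.007, 0.001]
contact_force: [0.4, -0.6, -4.2]
width: 0.311
finger_force: 40.0
```

Call:
drive_tool([
  [0,0,-0.3,0,0,0,0.2],
  [0,0,-0.6,0,0,0,0.2],
  [0,0,-0.9,0,0,0,0.2],
  [0,0,-1.2,0,0,0,0.2],
  [0,0,-1.5,0,0,0,0.2],
  [0,0,-1.5,0,0,0,0.2],
  [0,0,-1.5,0,0,0,0.2],
  [0,0,-1.5,0,0,0,0.2],
])

```text
time: 24.5
tool_pos: [0.6259, 0.0181, 0.0515]
tcp_rot: [0.0, 1.0, 0.007, 0.001]
contact_force: [-1.1, 0.2, 2.1]
width: 0.314
finger_force: 40.0
```

Call:
drive_tool([
  [0,0,0,0,0,0,0.5],
  [0,0,0,0,0,0,0.5],
  [0,0,0,0,0,0,0.5],
  [0,0,3,0,0,0,0.5],
  [0,0,7,0,0,0,0.5],
  [0,0,10,0,0,0,0.5],
  [-4,0,13,0,0,0,0.5],
  [-7,2,13,0,0,0,0.6],
])

```text
time: 25.17
tool_pos: [0.559, 0.0354, 0.1858]
tcp_rot: [0.001, 1.0, 0.005, 0.005]
contact_force: [0.4, 1.0, -0.3]
width: 0.538
finger_force: 0.0
```

Call:
drive_tool([
  [-3,3,0,0,0,0,0.7],
  [-6,6,0,0,0,0,0.7],
  [-9,8,0,0,0,0,0.7],
  [-12,10,0,0,0,0,0.7],
  [-15.5,12,0,0,0,0,0.7],
  [-17.5,12.8,0,0,0,0,0.7],
  [-17.5,12.8,0,0,0,0,0.7],
  [-17.5,12.8,0,0,0,0,0.7],
])

```text
time: 25.83
tool_pos: [0.3807, 0.1663, 0.1812]
tcp_rot: [-0.0, 1.0, 0.008, 0.001]
contact_force: [1.2, -0.3, 0.6]
width: 0.699
finger_force: 0.0
```

```bash
python3 - <<'E'
from h import *
q=np.load("p13.npy",allow_pickle=True).item()
print("test 185.2,276",circ(q,(184,277),18,6,12))
p=look("wrist",{"head_a":0,"head_a_hole":.012},4);s=telemetry.state();t=s["tool_pos"];print(t,s["tcp_rot"])
np.save("p14.npy",p,allow_pickle=True)
m=viewer.masks_of("head_a",p)
for d in m[:3]:
    ys,xs=np.nonzero(d["pixels"]);print(d["p"],d["bbox"],len(xs),(ys.mean(),xs.mean()))
a=np.radians(-12.);u=np.array([np.cos(a),np.sin(a)]);O=np.array([.434,.167])
eh=proj(p,[*(O+.04*u),.012],True);ep=proj(p,[*(O-.028*u),.064],True);print(eh,ep)
print("hole",circ(p,eh,18,4,8));print("plunger",circ(p,ep,22,6,13))
E
```

```text
test 185.2,276 [(np.float32(184.5625), np.float32(275.6875), np.float32(10.2)), (np.float32(189.4375), np.float32(277.1875), np.float32(11.775))]
head_a [(0.8, [147, 275], [0.4345, 0.1723])]
head_a_hole [(0.29, [73, 119], [0.525, 0.3537])]
[0.3819 0.1654 0.1808] [0.0002 1.     0.0067 0.0002]
0.95 [244.3, 95.9, 305.0, 192.5] 3556 (np.float64(150.59926884139483), np.float64(275.77390326209223))
0.83 [399.0, 2.7, 447.1, 16.3] 688 (np.float64(6.986918604651163), np.float64(421.3982558139535))
0.82 [472.9, 0.7, 524.4, 34.5] 1449 (np.float64(13.864044168391995), np.float64(495.48585231193925))
[111.5795 287.9632] [179.6751 272.9607]
hole [(np.float32(112.3125), np.float32(286.8125), np.float32(4.9))]
plunger [(np.float32(177.0625), np.float32(268.5625), np.float32(10.0125)), (np.float32(180.8125), np.float32(271.9375), np.float32(11.9625)), (np.float32(186.4375), np.float32(254.6875), np.float32(8.25))]
```

```bash
python3 - <<'E'
from h import *
p=np.load("p14.npy",allow_pickle=True).item()
headpose(p,(112.3,286.8),(177.1,268.6));headpose(p,(112.3,286.8),(180.8,271.9))
# mask principal orientation of the lug/foot via min area rect in ground plane
d=viewer.masks_of("head_a",viewer.read_camera("wrist"))[0]
c,_=cv2.findContours(d["pixels"].astype(np.uint8),cv2.RETR_EXTERNAL,cv2.CHAIN_APPROX_NONE);c=max(c,key=len)[:,0]
g=np.array([toplane(p,(y,x),.012,True)[:2]*1000 for x,y in c],np.float32);print(cv2.minAreaRect(g))
E
```

```text
len 0.0656 yaw deg -14.98 origin [0.4348 0.1699] grip pt [0.4213 0.1736]
len 0.0682 yaw deg -11.74 origin [0.4331 0.1681] grip pt [0.4194 0.1709]
((611.4381713867188, 2.418926239013672), (21.805471420288086, 69.84722900390625), 12.115192413330078)
```

```bash
python3 - <<'E'
from h import *
p=viewer.read_camera("wrist")
d=[d for d in viewer.masks_of("head_a",p) if d["pixels"][120:170,260:290].any()][0]
c,_=cv2.findContours(d["pixels"].astype(np.uint8),cv2.RETR_EXTERNAL,cv2.CHAIN_APPROX_NONE);c=max(c,key=len)[:,0]
g=np.array([toplane(p,(y,x),.012,True)[:2]*1000 for x,y in c],np.float32);print(cv2.minAreaRect(g))
# lug only: rows < 125, side edges
for r in (104,108,112,116,120,124):
    xs=np.nonzero(d["pixels"][r])[0];print(r,xs.min(),xs.max(),toplane(p,(r,xs.min()),.012,True)[:2],toplane(p,(r,xs.max()),.012,True)[:2])
g=p["image"][162:198,250:290].mean(2).astype(int);print(g[::2,::2])
E
```

```text
((436.64422607421875, 169.87124633789062), (50.57487487792969, 105.19021606445312), 76.13066101074219)
104 275 301 [0.4815 0.1712] [0.4821 0.1437]
108 274 301 [0.4772 0.1722] [0.4777 0.1437]
112 272 300 [0.4729 0.1742] [0.4734 0.1447]
116 272 299 [0.4686 0.1742] [0.4691 0.1456]
120 271 298 [0.4643 0.1752] [0.4648 0.1466]
124 270 296 [0.46   0.1762] [0.4604 0.1487]
[[128 129 132 127 127 126 128 128 131 131 128 129 130 125 126 126 128 128
  127 131]
 [126 131 129 129 128 129 128 125 125 126 127 129 130 127 128 128 129 127
  127 132]
 [126 132 127 127 127 128 129 128 129 128 127 126 126 126 126 130 128 125
  129 129]
 [128 131 128 126 126 126 127 119  97  86 100 130 129 127 126 127 126 126
  128 128]
 [129 130 125 127 126 121  72  53  54  54  52  59 110 129 128 130 128 127
  128 128]
 [130 129 130 129 122  63  63 102 109 107 102  66  53 109 128 128 128 128
  128 128]
 [ 94 128 130 130 103  65 107 108 108 108 109 108  76  70 125 125 127 127
  128 126]
 [ 49 128 129 128  65 103 111 108 108 107 105 108 101  50 126 127 126 126
  128 127]
 [ 56 131 131 130  51 108 107 109 109 110 111 109 107  51 117 125 124 126
  127 127]
 [126 131 132 133  66 109 109 109 109 108 109 109 109  51 117 130 129 127
  127 128]
 [127 125 126 128 113  96 111 110 111 108 110 109 101  59 128 128 128 127
  125 130]
 [127 128 126 126 124  62 106 108 111 111 111 110  64 108 129 128 115  53
  100 128]
 [130 128 127 128 127 120  69  97 106 106 103  49 108 132 131 132  94  51
   52 127]
 [127 128 129 130 129 128 126 122  84  79 104 126 126 127 129 129  78  50
   71 117]
 [127 129 129 125 128 128 129 130 129 128 126 129 127 127 127 125 127 126
  128 123]
 [125 130 129 126 125 125 126 130 129 129 129 130 129 129 128 127 126 127
  131 113]
 [130 128 125 125 124 122 126 129 127 123 127 129 129 130 130 127 125 125
  118 128]
 [132 130 124 124 124 125 127 134 132 128 129 130 126 130 133 128 129 131
  132 128]]
```

Call:
drive_tool([
  [2,0.7,-3,0,0,-7,0.7],
  [3.8,0.7,-7,0,0,-14,0.7],
  [3.8,0.7,-11,0,0,-14.8,0.7],
  [3.8,0.7,-14,0,0,-14.8,0.7],
  [3.8,0.7,-16,0,0,-14.8,0.7],
  [3.8,0.7,-16,0,0,-14.8,0.7],
  [3.8,0.7,-16,0,0,-14.8,0.7],
  [3.8,0.7,-16,0,0,-14.8,0.2],
])

```text
time: 26.9
tool_pos: [0.4203, 0.1732, 0.0223]
tcp_rot: [-0.0, 0.993, -0.122, 0.001]
contact_force: [0.3, 0.1, 0.0]
width: 0.659
finger_force: 0.0
```

Call:
drive_tool([
  [0,0,0,0,0,0,0.2],
  [0,0,0,0,0,0,0.2],
  [0,0,0,0,0,0,0.2],
  [0,0,0,0,0,0,0.2],
  [0,0,0,0,0,0,0.2],
  [0,0,0,0,0,0,0.2],
  [0,0,0,0,0,0,0.2],
  [0,0,0,0,0,0,0.2],
])

```text
time: 27.57
tool_pos: [0.4192, 0.1731, 0.0214]
tcp_rot: [-0.0, 0.993, -0.122, 0.0]
contact_force: [-0.9, 0.1, 4.5]
width: 0.319
finger_force: 39.9
```

Call:
drive_tool([
  [0,0,2,0,0,0,0.2],
  [0,0,5,0,0,0,0.2],
  [1,-1,8,0,0,5,0.2],
  [4,-3,11,0,0,10,0.2],
  [7,-5,14,0,0,14.8,0.2],
  [10,-6,14,0,0,14.8,0.2],
  [13.8,-6,14,0,0,14.8,0.2],
  [13.8,-6,14,0,0,14.8,0.2],
])

```text
time: 28.23
tool_pos: [0.562, 0.1112, 0.1569]
tcp_rot: [0.0, 1.0, 0.006, -0.0]
contact_force: [-1.4, 0.3, -3.9]
width: 0.317
finger_force: 39.9
```

Call:
drive_tool([
  [0,0,0,0,0,0,0.2],
  [0,0,0,0,0,0,0.2],
  [0,0,0,0,0,0,0.2],
  [0,0,0,0,0,0,0.2],
])

```text
time: 28.57
tool_pos: [0.5556, 0.1133, 0.1608]
tcp_rot: [0.0, 1.0, 0.008, -0.0]
contact_force: [-0.5, -0.5, -2.1]
width: 0.316
finger_force: 39.9
```

```bash
python3 - <<'E'
from h import *
p=look("wrist",{"station0":.03,"head_a_hole":.15},4);s=telemetry.state();t=s["tool_pos"];print(t,s["tcp_rot"],s["width"],s["contact_force"])
for c in circ(p,(158,278)): print("held",c,(toplane(p,c[:2],t[2]-.0208+.012,True)-t)[:2])
e=proj(p,(.6761,.1141,.03),True);print(e)
for c in circ(p,e,9,3,7): print("st",c,toplane(p,c[:2],.03,True))
E
```

```text
station0 [(0.98, [119, 281], [0.6375, 0.1129])]
head_a_hole [(0.72, [79, 384], [0.6592, 0.0532]), (0.34, [120, 278], [0.6314, 0.1156])]
[0.5562 0.1132 0.1614] [0.     1.     0.0076 0.0005] 0.31764718996462 [-0.3325  0.3233 -3.5178]
held (np.float32(153.1875), np.float32(278.4375), np.float32(9.175)) [0.0559 0.0021]
[ 79.2625 280.5949]
st (np.float32(79.5625), np.float32(279.0625), np.float32(6.7875004)) [0.6758 0.1155 0.03  ]
```

Call:
drive_tool([
  [3.5,-0.05,0,0,0,0,0.2],
  [6.5,-0.05,-1,0,0,0,0.2],
  [6.5,-0.05,-4,0,0,0,0.2],
  [6.5,-0.05,-7,0,0,0,0.2],
  [6.5,-0.05,-9.5,0,0,0,0.2],
  [6.5,-0.05,-9.5,0,0,0,0.2],
  [6.5,-0.05,-9.5,0,0,0,0.2],
  [6.5,-0.05,-9.5,0,0,0,0.2],
])

```text
time: 29.38
tool_pos: [0.6226, 0.1126, 0.0679]
tcp_rot: [-0.0, 1.0, 0.007, 0.001]
contact_force: [0.8, -0.1, -2.1]
width: 0.318
finger_force: 39.9
```

Call:
drive_tool([
  [0,0,-0.3,0,0,0,0.2],
  [0,0,-0.6,0,0,0,0.2],
  [0,0,-0.9,0,0,0,0.2],
  [0,0,-1.2,0,0,0,0.2],
  [0,0,-1.5,0,0,0,0.2],
  [0,0,-1.5,0,0,0,0.2],
  [0,0,-1.5,0,0,0,0.2],
  [0,0,-1.5,0,0,0,0.2],
])

```text
time: 30.05
tool_pos: [0.6229, 0.1125, 0.0583]
tcp_rot: [-0.0, 1.0, 0.007, 0.003]
contact_force: [-9.8, -0.9, 19.2]
width: 0.317
finger_force: 40.0
```

```bash
python3 - <<'E'
from h import *
s=telemetry.state();print(s["tool_pos"],s["tcp_rot"],s["contact_force"],s["ft_torque"],s["width"])
E
```

```text
[0.6229 0.1125 0.0583] [-0.      1.      0.0072  0.0026] [-9.8432 -0.8627 19.1722] [-0.1479  1.4695 -0.1537] 0.31697271560530943
```

Call:
drive_tool([
  [0,0,1.3,0,0,0,0.2],
  [0,0,2,0,0,0,0.2],
  [0,0,2,0,0,0,0.2],
  [0,0,2,0,0,0,0.2],
])

```text
time: 30.38
tool_pos: [0.6222, 0.1124, 0.0709]
tcp_rot: [-0.0, 1.0, 0.007, 0.0]
contact_force: [0.3, 0.1, -2.8]
width: 0.317
finger_force: 40.0
```

```bash
python3 - <<'E'
from h import *
p=viewer.read_camera("wrist")
s=telemetry.state();t=s["tool_pos"];print(t,s["tcp_rot"],s["contact_force"],s["ft_torque"])
for c in circ(p,(153,278),16): print("held",c,(toplane(p,c[:2],t[2]-.0208+.012,True)-t)[:2])
q=np.load("p11.npy",allow_pickle=True).item()
g=lambda P,r0,r1,c:P["image"][r0:r1,c-2:c+3].mean((1,2)).astype(int)
print(g(p,115,170,278)); print(g(p,115,170,262)); print(p["image"][150:170,240:320:1].mean((0,2)).astype(int))
E
```

```text
[0.6216 0.1124 0.0699] [ 0.0001  1.      0.0072 -0.0005] [ 0.0458 -0.4202 -3.9171] [ 0.0189  0.0314 -0.0325]
held (np.float32(153.3125), np.float32(277.5625), np.float32(8.875)) [0.0569 0.0025]
held (np.float32(151.0625), np.float32(282.4375), np.float32(5.575)) [ 0.0582 -0.0003]
[123 124 125 125 126 126 126 125 124 123 122 124 125 124 129 147 147 146
 147 147 147 147 147 146 147 147 146 143 144 145 147 147 147 147 147 147
 147 147 148 147 144 143 143 145 149 148 109  97 136 147 147 146 147 146
 147]
[123 124 125 126 126 127 126 124 124 124 121 125 125 124 127 148 148 148
 148 149 148 148 148 148 148 148 148 148 147 148 148 147 148 147 147 148
 147 148 148 148 147 147 148 147 147 147 148 147 147 147 147 147 147 148
 147]
[124 123 124 124 124 124 124 124 124 124 124 124 122  88 101 146 147 148
 148 148 148 147 147 147 147 147 145 144 146 142 137 141 141 141 141 141
 141 141 141 141 142 141 142 142 140 140 137 133 139 146 147 148 149 150
 149 147 145 144 143 144 144 145 142 130 123 123 123 123 123 123 123 123
 123 124 123 123 124 123 123 123]
```

Call:
drive_tool([
  [-0.2,0,-0.6,0,0,0,0.2],
  [-0.2,0,-1.0,0,0,0,0.2],
  [-0.2,0,-1.2,0,0,0,0.2],
  [-0.2,0,-1.4,0,0,0,0.2],
  [-0.2,0,-1.6,0,0,0,0.2],
  [-0.2,0,-1.8,0,0,0,0.2],
  [-0.2,0,-2,0,0,0,0.2],
  [-0.2,0,-2,0,0,0,0.2],
])

```text
time: 31.1
tool_pos: [0.62, 0.1124, 0.0515]
tcp_rot: [0.0, 1.0, 0.007, 0.0]
contact_force: [-1.0, -0.0, 0.9]
width: 0.317
finger_force: 40.0
```

```bash
python3 - <<'E'
from h import *
s=telemetry.state();print(s["tool_pos"],s["tcp_rot"],s["contact_force"],s["ft_torque"])
E
```

```text
[0.62   0.1124 0.0515] [0.     1.     0.0073 0.0002] [-1.0456 -0.032   0.9437] [0.0193 0.4319 0.0736]
```

Call:
drive_tool([
  [0,0,0,0,0,0,0.5],
  [0,0,0,0,0,0,0.5],
  [0,0,0,0,0,0,0.5],
  [0,0,3,0,0,0,0.5],
  [0,0,7,0,0,0,0.5],
  [0,0,10,0,0,0,0.5],
  [-2,-3,13,0,0,0,0.5],
  [-4,-6,14,0,0,0,0.5],
])

```text
time: 31.77
tool_pos: [0.5824, 0.054, 0.1952]
tcp_rot: [-0.0, 1.0, 0.009, 0.004]
contact_force: [0.5, -1.4, 1.1]
width: 0.501
finger_force: 0.0
```

Call:
drive_tool([
  [0,-3.2,0,0,0,0,0.5],
  [0,-3.2,0,0,0,0,0.5],
  [0,-3.2,0,0,0,0,0.5],
  [0,-3.2,0,0,0,0,0.5],
  [0,-3.2,0,0,0,0,0.5],
])

```text
time: 32.18
tool_pos: [0.5801, 0.0218, 0.1899]
tcp_rot: [-0.0, 1.0, 0.008, -0.0]
contact_force: [0.1, 0.4, -0.0]
width: 0.504
finger_force: 0.0
```

```bash
python3 - <<'E'
from h import *
p=look("wrist",{"head_a_hole":.042,"head_a":.03},4);s=telemetry.state();print(s["tool_pos"],s["tcp_rot"],s["contact_force"])
save(p,"w15.png")
for h in [(.6787,-.0752),(.6774,.0194),(.6762,.1141)]:
    e=proj(p,[*h,.042],True); pl=proj(p,[h[0]-.068,h[1]-.0009,.094],True)
    print(e,[(np.round(c,1),toplane(p,c[:2],.042,True)[:2]) for c in circ(p,e,12,3,7)])
    print("   plunger",pl,[(np.round(c,1),toplane(p,c[:2],.094,True)[:2]) for c in circ(p,pl,18,7,14)])
E
```

```text
head_a_hole [(0.72, [103, 285], [0.6792, 0.0179]), (0.63, [107, 375], [0.6793, -0.0744])]
head_a [(0.95, [143, 284], [0.6384, 0.0183]), (0.8, [143, 192], [0.6385, 0.115]), (0.67, [145, 374], [0.6403, -0.0775])]
[0.5801 0.0219 0.1899] [-0.0001  1.      0.008  -0.0005] [ 0.0655  0.3076 -0.0349]
[107.9659 375.8351] [(array([106.4, 374.8,   4.7], dtype=float32), array([ 0.6802, -0.0741]))]
   plunger [180.5076 390.4134] [(array([178.3, 387.9,  10.6], dtype=float32), array([ 0.6126, -0.0736])), (array([180.2, 392.8,  11.2], dtype=float32), array([ 0.6111, -0.0784])), (array([192.6, 372.6,  10.6], dtype=float32), array([ 0.5993, -0.06  ]))]
[104.6864 283.4482] [(array([102.7, 282.4,   5.1], dtype=float32), array([0.6794, 0.0204]))]
   plunger [179.0591 284.174 ] [(array([175.8, 282.7,  10.9], dtype=float32), array([0.6122, 0.0198])), (array([179.9, 286.8,  13.8], dtype=float32), array([0.6087, 0.0162])), (array([179.9, 279.7,  13.4], dtype=float32), array([0.6086, 0.0223]))]
[107.0673 190.1534] [(array([107.2, 190.9,   5.2], dtype=float32), array([0.676 , 0.1133])), (array([109.4, 196.9,   6. ], dtype=float32), array([0.6735, 0.1069]))]
   plunger [179.9127 176.57  ] [(array([179.2, 178.4,  10.1], dtype=float32), array([0.6088, 0.1114])), (array([182.2, 173.9,  11.6], dtype=float32), array([0.6062, 0.1158]))]
```

Call:
drive_tool([
  [0.5,4,0,0,0,0,0.5],
  [1,8,0,0,0,0,0.5],
  [1.5,12,0,0,0,0,0.5],
  [1.85,16,0,0,0,0,0.5],
  [1.85,20,0,0,0,0,0.5],
  [1.85,24,0,0,0,0,0.5],
  [1.85,28,0,0,0,0,0.5],
  [1.85,32,0,0,0,0,0.5],
])

```text
time: 33.0
tool_pos: [0.5979, 0.3437, 0.19]
tcp_rot: [0.0, 1.0, 0.008, -0.0]
contact_force: [0.4, 0.3, -0.3]
width: 0.5
finger_force: 0.0
```

Call:
drive_tool([
  [0,2.15,-2,0,0,0,0.5],
  [0,2.15,-5,0,0,0,0.5],
  [0,2.15,-5,0,0,0,0.5],
  [0,2.15,-5,0,0,0,0.5],
  [0,2.15,-5,0,0,0,0.5],
])

```text
time: 33.42
tool_pos: [0.5989, 0.3622, 0.1413]
tcp_rot: [0.0, 1.0, 0.007, 0.0]
contact_force: [-0.4, 0.5, 0.1]
width: 0.501
finger_force: 0.0
```

```bash
python3 - <<'E'
from h import *
p=look("wrist",{"pin_0":.045},6);s=telemetry.state();print(s["tool_pos"],s["tcp_rot"])
for i in range(4):
    X=np.array([.5985-.0402*(3-i),.363-.01205*(3-i)]);e=proj(p,[*X,.079],True)
    print(i,X,e,[(np.round(c,1),toplane(p,c[:2],.079,True)[:2]) for c in circ(p,e,18,6,13)])
save(p,"w16.png")
E
```

```text
pin_0 [(0.87, [214, 275], [0.5976, 0.366]), (0.71, [326, 306], [0.4825, 0.3345]), (0.65, [294, 300], [0.5186, 0.3414]), (0.65, [259, 290], [0.5554, 0.3525]), (0.53, [363, 214], [0.4294, 0.431]), (0.48, [376, 346], [0.41, 0.2845])]
[0.6    0.3621 0.1434] [-0.0008  1.      0.0067  0.0019]
0 [0.4779 0.3268] [349.5501 316.2919] [(array([347.3, 312.8,   8.8], dtype=float32), array([0.4807, 0.3303])), (array([351.4, 315.8,  11.6], dtype=float32), array([0.4756, 0.3271])), (array([332.3, 312.8,   9.5], dtype=float32), array([0.4978, 0.3314]))]
1 [0.5181 0.3389] [313.3729 305.5349] [(array([311.7, 302.9,  10.3], dtype=float32), array([0.5198, 0.3412])), (array([303.4, 301.4,   8.6], dtype=float32), array([0.5281, 0.3429])), (array([297.4, 303.3,   7.6], dtype=float32), array([0.534 , 0.3415]))]
2 [0.5583 0.3509] [271.201  293.0248] [(array([270.4, 291.3,   9. ], dtype=float32), array([0.559 , 0.3524])), (array([264.4, 290.2,   8.2], dtype=float32), array([0.5643, 0.3534])), (array([258.1, 289.8,  10.6], dtype=float32), array([0.5698, 0.3539]))]
3 [0.5985 0.363 ] [223.3389 278.864 ] [(array([222.8, 275.9,   9.9], dtype=float32), array([0.5989, 0.3653])), (array([217.6, 275.2,  12. ], dtype=float32), array([0.6031, 0.3659])), (array([213.4, 278.9,   8.6], dtype=float32), array([0.6064, 0.3631]))]
```

Call:
drive_tool([
  [0,0.15,-3,0,0,0,0.5],
  [0,0.15,-6,0,0,0,0.5],
  [0,0.15,-8.7,0,0,0,0.5],
  [0,0.15,-8.7,0,0,0,0.5],
  [0,0.15,-8.7,0,0,0,0],
  [0,0.15,-8.7,0,0,0,0],
  [0,0.15,-8.7,0,0,0,0],
  [0,0.15,-8.7,0,0,0,0],
], newtons=15)

```text
time: 34.18
tool_pos: [0.6004, 0.3646, 0.0571]
tcp_rot: [-0.001, 1.0, 0.007, 0.003]
contact_force: [-0.4, 0.5, 0.3]
width: 0.252
finger_force: 0.0
```

Call:
drive_tool([
  [0,0,0,0,0,0,0],
  [0,0,0,0,0,0,0],
  [0,0,2,0,0,0,0],
  [0,0,5,0,0,0,0],
  [0,0,9,0,0,0,0],
  [0,0,12,0,0,0,0],
  [1,-4,12,0,0,0,0],
  [2,-8,12,0,0,0,0],
])

```text
time: 34.85
tool_pos: [0.6197, 0.2859, 0.1781]
tcp_rot: [-0.001, 1.0, 0.01, 0.004]
contact_force: [0.0, -0.5, -1.3]
width: 0.162
finger_force: 15.0
```

Call:
drive_tool([
  [1,-4,0,0,0,0,0],
  [2,-8,0,0,0,0,0],
  [4,-12,-1,0,0,0,0],
  [5.7,-15,-2,0,0,0,0],
  [5.7,-17.15,-3,0,0,0,0],
  [5.7,-17.15,-3,0,0,0,0],
  [5.7,-17.15,-3,0,0,0,0],
  [5.7,-17.15,-3,0,0,0,0],
])

```text
time: 35.52
tool_pos: [0.6756, 0.1132, 0.1441]
tcp_rot: [-0.0, 1.0, 0.007, 0.0]
contact_force: [-0.0, -0.5, -0.3]
width: 0.169
finger_force: 15.0
```

```bash
cat >> h.py <<'E'
def pinview(hole,cal=(0,0)):
    p=viewer.read_camera("wrist");s=telemetry.state();t=s["tool_pos"];print(t,s["tcp_rot"],s["width"],s["contact_force"])
    for c in circ(p,(269.7,278.5),18,7,13): print("pintop",np.round(c,1),(toplane(p,c[:2],t[2]+.026,True)-t)[:2])
    e=proj(p,[*hole,.042],True);print("exp",e)
    for c in circ(p,e,14,4,9): print("hole",np.round(c,1),toplane(p,c[:2],.042,True)[:2])
    print([(round(d["p"],2),np.round(d["centre"],1),toplane(p,d["centre"],.042,True)[:2]) for d in viewer.pinpoint("head_a_hole",p)[:3]])
    return p
E
python3 - <<'E'
from h import *
p=pinview((.676,.1133));save(p,"w17.png")
E
```

```text
[0.6758 0.1139 0.1446] [-0.0004  1.      0.008   0.0007] 0.1685248266762421 [-0.2353  0.7153 -0.7387]
pintop [263.9 277.4  12.8] [0.0028 0.0011]
pintop [270.3 275.6  10.6] [-0.0008  0.0021]
pintop [262.4 282.3  10.7] [ 0.0036 -0.0013]
exp [210.4437 279.7015]
hole [209.7 278.7   6. ] [0.6767 0.1142]
hole [201.8 277.6   7.8] [0.6838 0.1153]
[(0.74, array([210. , 380.6]), array([0.6778, 0.0205])), (0.38, array([237.2, 365.6]), array([0.6516, 0.0328]))]
```

Call:
drive_tool([
  [0.1,-0.04,-3,0,0,0,0],
  [0.1,-0.04,-5.6,0,0,0,0],
  [0.1,-0.04,-5.6,0,0,0,0],
  [0.1,-0.04,-5.6,0,0,0,0],
  [0.1,-0.04,-6.2,0,0,0,0],
  [0.1,-0.04,-6.8,0,0,0,0],
  [0.1,-0.04,-7.2,0,0,0,0],
  [0.1,-0.04,-7.2,0,0,0,0],
])

```text
time: 36.28
tool_pos: [0.6764, 0.1121, 0.0712]
tcp_rot: [0.0, 1.0, 0.007, -0.0]
contact_force: [0.1, 0.1, -0.1]
width: 0.161
finger_force: 15.0
```

Call:
drive_tool([
  [0,0,-0.5,0,0,0,0],
  [0,0,-1.0,0,0,0,0],
  [0,0,-1.5,0,0,0,0],
  [0,0,-1.9,0,0,0,0],
  [0,0,-2.1,0,0,0,0],
  [0,0,-2.2,0,0,0,0],
  [0,0,-2.2,0,0,0,0],
  [0,0,-2.2,0,0,0,0],
])

```text
time: 36.95
tool_pos: [0.6767, 0.1119, 0.0524]
tcp_rot: [0.0, 1.0, 0.007, 0.0]
contact_force: [-4.9, -0.8, 9.7]
width: 0.161
finger_force: 15.0
```

Call:
drive_tool([
  [0,0,0.3,0,0,0,0.35],
  [0,0,0.3,0,0,0,0.35],
  [0,0,0.3,0,0,0,0.35],
  [0,0,3,0,0,0,0.35],
  [0,0,5,0,0,0,0],
  [0,0,5,0,0,0,0],
  [0,0,5,0,0,0,0],
  [0,0,5,0,0,0,0],
])

```text
time: 37.62
tool_pos: [0.676, 0.1119, 0.0978]
tcp_rot: [0.0, 1.0, 0.007, -0.001]
contact_force: [-0.6, -0.0, -0.9]
width: 0.1
finger_force: 0.0
```

Call:
drive_tool([
  [0,0,0,0,0,0,0],
  [0,0,-1.5,0,0,0,0],
  [0,0,-2,0,0,0,0],
  [0,0,-2.3,0,0,0,0],
  [0,0,-2.5,0,0,0,0],
  [0,0,-2.5,0,0,0,0],
  [0,0,-2.5,0,0,0,0],
])

```text
time: 38.2
tool_pos: [0.6761, 0.1119, 0.0764]
tcp_rot: [0.0, 1.0, 0.007, -0.0]
contact_force: [-3.2, -0.1, 9.3]
width: 0.007
finger_force: 4.7
```

```bash
python3 - <<'E'
from h import *
for i in range(2):
    s=telemetry.state();print(s["tool_pos"],s["contact_force"],s["width"]); viewer.read_camera("wrist")
E
```

```text
[0.6761 0.1119 0.0764] [-3.1677 -0.1364  9.325 ] 0.007030657918585529
[0.6761 0.1119 0.0763] [-3.4998 -0.2855  7.9381] 0.0033425029569418264
```

Call:
drive_tool([
  [0,0,4,0,0,0,0],
  [0,0,8,0,0,0,0.2],
  [0,2,11,0,0,0,0.5],
  [-3,5,11,0,0,0,0.5],
  [-5,8,11,0,0,0,0.5],
  [-7,11,11,0,0,0,0.5],
  [-9,14,11,0,0,0,0.5],
  [-11,17,11,0,0,0,0.5],
])

```text
time: 38.97
tool_pos: [0.565, 0.2829, 0.1831]
tcp_rot: [0.0, 1.0, 0.007, -0.001]
contact_force: [0.9, 0.9, -0.4]
width: 0.465
finger_force: 0.0
```

Call:
drive_tool([
  [-0.7,3,0,0,0,0,0.5],
  [-0.7,6,-2,0,0,0,0.5],
  [-0.7,7,-5,0,0,0,0.5],
  [-0.7,7,-5,0,0,0,0.5],
  [-0.7,7,-5,0,0,0,0.5],
])

```text
time: 39.38
tool_pos: [0.5575, 0.3512, 0.1307]
tcp_rot: [0.002, 1.0, 0.008, -0.004]
contact_force: [-0.3, -0.7, -0.3]
width: 0.501
finger_force: 0.0
```

```bash
python3 - <<'E'
from h import *
p=look("wrist",{"pin_0":.045},6);s=telemetry.state();print(s["tool_pos"],s["tcp_rot"])
e=proj(p,[.5588,.351,.079],True);print(e,[(np.round(c,1),toplane(p,c[:2],.079,True)[:2]) for c in circ(p,e,18,6,13)])
E
```

```text
pin_0 [(0.93, [214, 279], [0.5577, 0.3513]), (0.86, [295, 298], [0.4818, 0.3331]), (0.79, [260, 290], [0.516, 0.3414]), (0.79, [357, 342], [0.4052, 0.2836]), (0.57, [106, 515], [0.6704, 0.1213]), (0.48, [276, 384], [0.4997, 0.2524])]
[0.5602 0.351  0.1351] [0.0003 1.     0.0067 0.0001]
[224.4909 279.9236] [(array([224.9, 277.7,  10.7], dtype=float32), array([0.5584, 0.3526])), (array([217.4, 277.7,  10.7], dtype=float32), array([0.5642, 0.3527])), (array([221.6, 281.8,  11.6], dtype=float32), array([0.5611, 0.3496]))]
```

Call:
drive_tool([
  [0,0.05,-3,0,0,0,0.5],
  [0,0.05,-6,0,0,0,0.5],
  [0,0.05,-8.1,0,0,0,0.5],
  [0,0.05,-8.1,0,0,0,0.5],
  [0,0.05,-8.1,0,0,0,0],
  [0,0.05,-8.1,0,0,0,0],
  [0,0.05,-8.1,0,0,0,0],
  [0,0.05,-8.1,0,0,0,0],
])

```text
time: 40.15
tool_pos: [0.5613, 0.353, 0.0566]
tcp_rot: [-0.001, 1.0, 0.007, 0.002]
contact_force: [-0.0, 0.0, 0.1]
width: 0.251
finger_force: 0.0
```

Call:
drive_tool([
  [0,0,0,0,0,0,0],
  [0,0,0,0,0,0,0],
  [0,0,2,0,0,0,0],
  [0,0,5,0,0,0,0],
  [0,0,9,0,0,0,0],
  [0,0,12,0,0,0,0],
  [2,-4,12,0,0,0,0],
  [4,-8,12,0,0,0,0],
])

```text
time: 40.82
tool_pos: [0.598, 0.28, 0.1782]
tcp_rot: [-0.001, 1.0, 0.01, 0.004]
contact_force: [0.5, -1.0, -2.1]
width: 0.167
finger_force: 15.0
```

Call:
drive_tool([
  [1,-4,0,0,0,0,0],
  [2,-8,0,0,0,0,0],
  [4,-11,0,0,0,0,0],
  [6,-14,0,0,0,0,0],
  [7.9,-17,0,0,0,0,0],
  [7.9,-21,0,0,0,0,0],
  [7.9,-25.2,-1.5,0,0,0,0],
  [7.9,-25.2,-3,0,0,0,0],
])

```text
time: 41.48
tool_pos: [0.6772, 0.0183, 0.1449]
tcp_rot: [0.002, 1.0, 0.004, 0.002]
contact_force: [0.6, 0.4, -0.5]
width: 0.168
finger_force: 15.0
```

Call:
drive_tool([
  [0,0,0,0,0,0,0],
  [0,0,0,0,0,0,0],
  [0,0,0,0,0,0,0],
  [0,0,0,0,0,0,0],
])

```text
time: 41.82
tool_pos: [0.6765, 0.0276, 0.1451]
tcp_rot: [-0.0, 1.0, 0.008, 0.001]
contact_force: [0.5, -1.1, -0.7]
width: 0.166
finger_force: 15.0
```

```bash
python3 - <<'E'
from h import *
p=pinview((.679,.0195))
E
```

```text
[0.6765 0.0276 0.1451] [-0.      1.      0.0084  0.0012] 0.1665285250420437 [ 0.4266 -0.3361  0.5757]
pintop [266.6 278.9  12.8] [0.0012 0.001 ]
pintop [272.9 277.8   8.3] [-0.0024  0.0015]
pintop [261.7 276.3   9.5] [0.0039 0.0023]
exp [208.1933 288.7997]
hole [207.3 288.1   5.8] [0.6798 0.0202]
hole [200.9 286.2   8.7] [0.6856 0.022 ]
[(0.78, array([207.8, 287.9]), array([0.6793, 0.0203])), (0.65, array([207.9, 389.2]), array([ 0.6809, -0.074 ])), (0.42, array([249.5, 384.4]), array([ 0.64  , -0.0736]))]
```

Call:
drive_tool([
  [0.3,-0.88,-3,0,0,0,0],
  [0.3,-0.88,-5.6,0,0,0,0],
  [0.3,-0.88,-5.6,0,0,0,0],
  [0.3,-0.88,-5.6,0,0,0,0],
  [0.3,-0.88,-6.2,0,0,0,0],
  [0.3,-0.88,-6.8,0,0,0,0],
  [0.3,-0.88,-7.2,0,0,0,0],
  [0.3,-0.88,-7.2,0,0,0,0],
])

```text
time: 42.58
tool_pos: [0.6798, 0.0177, 0.0718]
tcp_rot: [-0.0, 1.0, 0.007, 0.001]
contact_force: [1.8, 1.0, -1.0]
width: 0.164
finger_force: 15.0
```

Call:
drive_tool([
  [0,0.08,-0.5,0,0,0,0],
  [0,0.08,-1.0,0,0,0,0],
  [0,0.08,-1.5,0,0,0,0],
  [0,0.08,-1.9,0,0,0,0],
  [0,0.08,-2.1,0,0,0,0],
  [0,0.08,-2.2,0,0,0,0],
  [0,0.08,-2.2,0,0,0,0],
  [0,0.08,-2.2,0,0,0,0],
])

```text
time: 43.25
tool_pos: [0.6799, 0.018, 0.0521]
tcp_rot: [0.0, 1.0, 0.007, 0.002]
contact_force: [0.0, 0.9, 7.7]
width: 0.162
finger_force: 15.0
```

Call:
drive_tool([
  [0,0,0.3,0,0,0,0.35],
  [0,0,0.3,0,0,0,0.35],
  [0,0,0.3,0,0,0,0.35],
  [0,0,3,0,0,0,0.35],
  [0,0,5,0,0,0,0],
  [0,0,5,0,0,0,0],
  [0,0,5,0,0,0,0],
  [0,0,5,0,0,0,0],
])

```text
time: 43.92
tool_pos: [0.6779, 0.0179, 0.0977]
tcp_rot: [0.0, 1.0, 0.007, -0.001]
contact_force: [0.2, -0.9, -1.4]
width: 0.103
finger_force: 0.0
```

Call:
drive_tool([
  [0,0,0,0,0,0,0],
  [0,0,-1.5,0,0,0,0],
  [0,0,-2,0,0,0,0],
  [0,0,-2.3,0,0,0,0],
  [0,0,-2.5,0,0,0,0],
  [0,0,-2.5,0,0,0,0],
  [0,0,-2.5,0,0,0,0],
])

```text
time: 44.5
tool_pos: [0.6782, 0.0179, 0.0763]
tcp_rot: [0.0, 1.0, 0.007, -0.001]
contact_force: [-3.8, -0.2, 9.4]
width: 0.002
finger_force: 4.8
```

Call:
drive_tool([
  [0,0,4,0,0,0,0],
  [0,0,8,0,0,0,0.2],
  [-1,2,11,0,0,0,0.5],
  [-3,5,11,0,0,0,0.5],
  [-5,8,11,0,0,0,0.5],
  [-7,11,11,0,0,0,0.5],
  [-9,14,11,0,0,0,0.5],
  [-11,17,11,0,0,0,0.5],
])

```text
time: 45.17
tool_pos: [0.5672, 0.1889, 0.1831]
tcp_rot: [0.0, 1.0, 0.007, -0.001]
contact_force: [-0.9, 0.1, 0.5]
width: 0.462
finger_force: 0.0
```

Call:
drive_tool([
  [-2,3,0,0,0,0,0.5],
  [-4,6,0,0,0,0,0.5],
  [-5,9,0,0,0,0,0.5],
  [-5,12,-2,0,0,0,0.5],
  [-5,15.2,-5,0,0,0,0.5],
  [-5,15.2,-5,0,0,0,0.5],
  [-5,15.2,-5,0,0,0,0.5],
  [-5,15.2,-5,0,0,0,0.5],
])

```text
time: 45.83
tool_pos: [0.5186, 0.3393, 0.1336]
tcp_rot: [0.001, 1.0, 0.007, -0.001]
contact_force: [0.4, -0.3, 0.9]
width: 0.503
finger_force: 0.0
```

```bash
python3 - <<'E'
from h import *
p=look("wrist",{"pin_0":.045},6);s=telemetry.state();print(s["tool_pos"],s["tcp_rot"])
e=proj(p,[.518,.3395,.079],True);print(e,[(np.round(c,1),toplane(p,c[:2],.079,True)[:2]) for c in circ(p,e,18,6,13)])
E
```

```text
pin_0 [(0.98, [218, 274], [0.5156, 0.3436]), (0.71, [259, 288], [0.4775, 0.3312]), (0.61, [236, 377], [0.4998, 0.2518]), (0.44, [325, 333], [0.4068, 0.2852])]
[0.5198 0.339  0.1358] [-0.0001  1.      0.0065  0.0009]
[226.1187 279.524 ] [(array([225.4, 277.3,   9.9], dtype=float32), array([0.5185, 0.3412])), (array([217.9, 277.3,   9.9], dtype=float32), array([0.5243, 0.3412])), (array([222.8, 282.2,  12. ], dtype=float32), array([0.5206, 0.3375]))]
```

Call:
drive_tool([
  [0,0.07,-3,0,0,0,0.5],
  [0,0.07,-6,0,0,0,0.5],
  [0,0.07,-8.1,0,0,0,0.5],
  [0,0.07,-8.1,0,0,0,0.5],
  [0,0.07,-8.1,0,0,0,0],
  [0,0.07,-8.1,0,0,0,0],
  [0,0.07,-8.1,0,0,0,0],
  [0,0.07,-8.1,0,0,0,0],
])

```text
time: 46.6
tool_pos: [0.5205, 0.3412, 0.0564]
tcp_rot: [-0.001, 1.0, 0.007, 0.002]
contact_force: [0.9, 0.7, 0.3]
width: 0.255
finger_force: 0.0
```

Call:
drive_tool([
  [0,0,0,0,0,0,0],
  [0,0,0,0,0,0,0],
  [0,0,2,0,0,0,0],
  [0,0,5,0,0,0,0],
  [0,0,9,0,0,0,0],
  [0,0,12,0,0,0,0],
  [2,-4,12,0,0,0,0],
  [4,-8,12,0,0,0,0],
])

```text
time: 47.27
tool_pos: [0.5573, 0.268, 0.1778]
tcp_rot: [-0.001, 1.0, 0.01, 0.004]
contact_force: [1.2, 0.1, -0.5]
width: 0.166
finger_force: 15.0
```

Call:
drive_tool([
  [1,-4,0,0,0,0,0],
  [2,-8,0,0,0,0,0],
  [4,-11,0,0,0,0,0],
  [6,-14,0,0,0,0,0],
  [8,-17,0,0,0,0,0],
  [10,-20.5,0,0,0,0,0],
  [11,-24,0,0,0,0,0],
  [11,-24,0,0,0,0,0],
])

```text
time: 47.93
tool_pos: [0.6677, 0.0189, 0.1725]
tcp_rot: [0.002, 1.0, 0.003, -0.0]
contact_force: [0.3, 0.8, -1.0]
width: 0.171
finger_force: 15.0
```

Call:
drive_tool([
  [1.1,-4,0,0,0,0,0],
  [1.1,-8,-1.5,0,0,0,0],
  [1.1,-9.5,-3,0,0,0,0],
  [1.1,-9.5,-3,0,0,0,0],
  [1.1,-9.5,-3,0,0,0,0],
  [1.1,-9.5,-3,0,0,0,0],
  [1.1,-9.5,-3,0,0,0,0],
])

```text
time: 48.52
tool_pos: [0.6778, -0.0672, 0.145]
tcp_rot: [-0.0, 1.0, 0.008, 0.001]
contact_force: [0.3, 0.9, -0.4]
width: 0.165
finger_force: 15.0
```

```bash
python3 - <<'E'
from h import *
p=pinview((.680,-.0745))
E
```

```text
[ 0.6778 -0.0672  0.1451] [0.0001 1.     0.0083 0.0012] 0.17055344112145923 [ 0.125  -0.4606  0.5699]
pintop [267.7 276.3  12.4] [0.0005 0.0023]
pintop [272.6 278.2   8.4] [-0.0022  0.0013]
pintop [263.2 278.6  12. ] [0.0031 0.0012]
exp [208.4952 287.8822]
hole [208.4 287.4   5.6] [ 0.68   -0.0741]
hole [201.3 287.8   7.8] [ 0.6865 -0.0743]
[(0.79, array([206. , 187.4]), array([0.681 , 0.0171])), (0.55, array([236.7, 197. ]), array([0.6518, 0.0094]))]
```

Call:
drive_tool([
  [0.2,-0.84,-3,0,0,0,0],
  [0.2,-0.84,-5.6,0,0,0,0],
  [0.2,-0.84,-5.6,0,0,0,0],
  [0.2,-0.84,-5.6,0,0,0,0],
  [0.2,-0.84,-6.2,0,0,0,0],
  [0.2,-0.84,-6.8,0,0,0,0],
  [0.2,-0.84,-7.2,0,0,0,0],
  [0.2,-0.84,-7.2,0,0,0,0],
])

```text
time: 49.28
tool_pos: [0.6801, -0.0767, 0.0719]
tcp_rot: [-0.0, 1.0, 0.008, 0.001]
contact_force: [2.1, 0.2, -0.1]
width: 0.165
finger_force: 15.0
```

Call:
drive_tool([
  [0,0.06,-0.5,0,0,0,0],
  [0,0.06,-1.0,0,0,0,0],
  [0,0.06,-1.5,0,0,0,0],
  [0,0.06,-1.9,0,0,0,0],
  [0,0.06,-2.1,0,0,0,0],
  [0,0.06,-2.2,0,0,0,0],
  [0,0.06,-2.2,0,0,0,0],
  [0,0.06,-2.2,0,0,0,0],
])

```text
time: 49.95
tool_pos: [0.6799, -0.0766, 0.052]
tcp_rot: [0.0, 1.0, 0.007, 0.001]
contact_force: [-0.2, 1.8, 8.0]
width: 0.167
finger_force: 15.0
```

Call:
drive_tool([
  [0,0,0.3,0,0,0,0.35],
  [0,0,0.3,0,0,0,0.35],
  [0,0,0.3,0,0,0,0.35],
  [0,0,3,0,0,0,0.35],
  [0,0,5,0,0,0,0],
  [0,0,5,0,0,0,0],
  [0,0,5,0,0,0,0],
  [0,0,5,0,0,0,0],
])

```text
time: 50.62
tool_pos: [0.6782, -0.0767, 0.0976]
tcp_rot: [-0.0, 1.0, 0.007, -0.001]
contact_force: [0.6, -1.0, 0.2]
width: 0.108
finger_force: 0.0
```

Call:
drive_tool([
  [0,0,0,0,0,0,0],
  [0,0,-1.5,0,0,0,0],
  [0,0,-2,0,0,0,0],
  [0,0,-2.3,0,0,0,0],
  [0,0,-2.5,0,0,0,0],
  [0,0,-2.5,0,0,0,0],
  [0,0,-2.5,0,0,0,0],
])

```text
time: 51.2
tool_pos: [0.6785, -0.0766, 0.0763]
tcp_rot: [0.0, 1.0, 0.007, -0.0]
contact_force: [-4.0, 1.1, 9.6]
width: 0.004
finger_force: 4.7
```

Call:
drive_tool([
  [0,0,4,0,0,0,0],
  [0,0,8,0,0,0,0.2],
  [-2,2,11,0,0,0,0.5],
  [-5,4,13,0,0,0,0.5],
  [-8,6,15,0,0,0,0.5],
  [-10,8,16,0,0,0,0.5],
  [-10,9.5,16,0,0,0,0.5],
  [-10,9.5,16,0,0,0,0.5],
])

```text
time: 51.87
tool_pos: [0.5783, 0.0209, 0.2356]
tcp_rot: [-0.001, 1.0, 0.009, 0.001]
contact_force: [0.7, 0.4, -0.0]
width: 0.464
finger_force: 0.0
```

```bash
python3 - <<'E'
from h import *
for i in range(4): p=viewer.read_camera("wrist")
p=look("wrist",{"pin_0":.042,"head_a":.03},8);s=telemetry.state();print(s["tool_pos"],s["contact_force"])
save(p,"w20.png")
E
```

```text
pin_0 [(0.8, [110, 278], [0.6738, 0.0195]), (0.74, [110, 195], [0.6753, 0.1156]), (0.7, [254, 112], [0.4948, 0.2406]), (0.55, [113, 360], [0.6741, -0.0743]), (0.55, [207, 43], [0.5585, 0.3521]), (0.48, [261, 58], [0.4779, 0.3396])]
head_a [(0.81, [140, 281], [0.6396, 0.016]), (0.65, [144, 199], [0.6355, 0.114]), (0.61, [143, 359], [0.6389, -0.0763])]
[0.5793 0.0173 0.2332] [ 0.696  -0.1784 -0.3061]
```

View pics/w20.png

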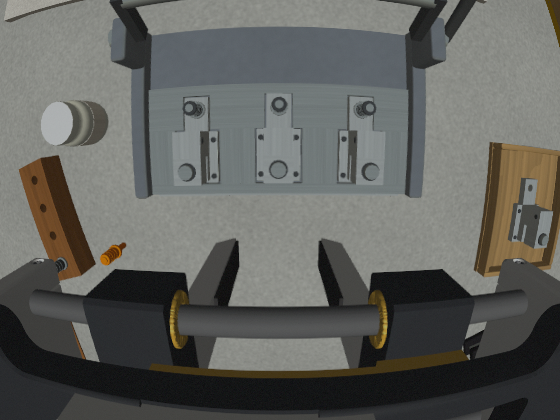

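The last wrist view shows all three fresh heads seated and pinned, at about (195, 107), (279, 104) and (366, 107). Worn stands in the tray at (530, 215), and the spare pin is in rack hole 0 at (62, 265). The gripper is clear, so I'll hand in.

```bash
python3 -c "
from rig import r
print(r.finish_job())"
```

```text
the job is handed in; nothing more can be done
None
```

The job is handed in at about 52 s. The worn head stands in the tray, all three fresh heads are seated and pinned, and the spare pin stayed in the block. The hand-in returned no verdict.

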